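# Make up a two-pocket nut kit on the treadle tipping pan

### The arm

A 7-joint arm with a two-finger parallel gripper is mounted at the origin on the work surface. World frame = base frame: x ahead of the robot, y to its left, z up, the work surface at z = 0. Lengths are in m, angles in rad, forces in N, time in s.
With the tool pointing down it reaches from about 0.425 to 0.875 m from the base axis. Payload 4.7 kg.
Tool frame: the origin (TCP) lies on the centre line of the jaws, within the pads' length; the fingertips stand 14 mm ahead of it and the grasp point (between the pads) lies 5 mm behind it; z points along the fingers, y is the line along which they close (so a half turn about z gives the same grasp; the last joint's range is limited). The gripper opens to 87 mm and grips with 3 to 60 N. Pads are 19 mm wide; open, the fingers measure 117 mm over their backs; the gripper's body (75 mm by 190 mm) begins 51 mm behind the grasp point.
Start: joints at [1.27, 0.321, -0.07, 1.45, 0.023, 1.371, -0.057], TCP at [0.201, -0.618, 0.237] pointing down, gripper open.
Joint ranges: [-2.86, 2.86], [-0.3, 2.09], [-1.38, 1.24], [0.06, 2.45], [-1.56, 4.7], [0.09, 2.05], [-2.69, 2.69]. Speed limits (rad/s): [2.57, 2.57, 3.14, 3.14, 3.14, 3.14, 3.14].

### API

Orientations are given as a rotation vector (axis times angle).
In Python, from bench import ctrl gives the robot as it stands.
- The arm moves only by the tool send_rows, never from a script. Its argument "steps" is a list of rows, each an object of numbers: "tx", "ty", "tz": the shift along the tool's x, y, z in units of 60 mm (1.0 is 60 mm); "turn": the turn about the tool's z in units of 8 degrees (1.0 is 8 degrees); "grip": the opening, from 0 (shut) to 1 (fully open). A call has 1 to 12 rows; each row shifts and turns the commanded pose from where the row before left it, along the tool's axes as they then stand; what a row does not reach is not made up. A row lasts 1/8 s, in which the tool goes at most 62.5 mm and 10.7 degrees, less where a joint would pass 70% of its speed; a pose out of reach is approached as far as the arm can. A call is refused whole if a number of a shift passes 1 or a number of a turn 1, either way. A call with a gripper value outside its range is refused whole. The fingers move at their own pace and stop on an object; "newtons" is the grip in N (left out, the last holds). Time passes only in rows, so rows that do not move let the fingers close. It gives the time, the measured TCP pose, the force, the opening and the grip force at its end, in the units of the state.
- ctrl.get_state(): the state, without advancing time (a new reading comes with each control period).
- ctrl.get_image(name): name is "scene" or "top"; returns a dict with "pixels" (384x512x3 uint8, red, green, blue), "K" (3x3 intrinsics, pixels), "dist" ([k1, k2, p1, p2, k3] as OpenCV has them; the pictures are not rectified), "cam_to_world" (4x4, takes a point from camera to world coordinates). Camera axes: x right, y down, z forward; pixel columns grow to the right and rows downward; lengths in m; the calibration is good to about 2 mm. A picture is of the moment at which its call begins. There is no depth.
- ctrl.close_job(): hands the job in; it is judged then, once.
The state is a dict: "time": time; "joint_positions": joint angles; "qd": joint speeds; "joint_torque": joint torques, N m; "position": TCP position; "tool_rot": TCP orientation; "ft_force": force on the tool from outside, world axes, zero at the start; "torque": the same for the moment, N m; "grip_width": opening from 0.0 (shut) to 1.0 (fully open); "grip_force": force on a finger pad.
Only numpy, scipy, OpenCV 4.12 (cv2) and the standard library are available. Lean on these libraries where they do the work, as an engineer would, in place of code of your own. Each camera call takes 0.05 s, during which the arm holds its last target. There are 200 camera calls.

### The job

First slide the blue two-pocket tote into the yellow outline, tucked under the lip of the tipping pan. Then take the scoop, shake all six nuts out of it over the pan, spread so that at least two lie on each side of the pan's red middle rib, and set the scoop back down upright on its black mat. Finally press the orange pedal smoothly all the way down to its stop, hold it for a second so that the pan tips all the nuts into the tote with at least two in each pocket, and let it come back up; move the pan only by its pedal, and leave the oil bottle, carton and spanner alone.

Things in the scene. Friction and masses are not known exactly. Their poses are not given: they have to be found in the camera images.
- tipper: Fixed blue bench machine, 145 x 204 x 106 mm (x, y, z), carrying the tipping pan and, 200 mm to its +y side, the pedal. Origin on the table under the middle of the pan; its own +x is the way the pan tips. Side cheeks (inner faces at own y = +-94 mm) end at own x = 70 mm, the housing at own x = 10 mm: the space under the lip is free.
- landing (a point): Centre, on the table, of the yellow painted outline (130 x 160 mm outside, 10 mm wide) for the tote, 100 mm in front (own +x) of the machine's origin; axes as the machine's. The pan's lip reaches 20 mm over the tote's place at 96 mm above the table, so the tote has to come in low from the +x side.
- pan: Aluminium tipping pan, 130 mm long (own x), 170 mm wide (own y); side walls 22 mm, back wall 32 mm high, lip side open; a red rib (20 mm high) along own y = 0 makes two lanes. Origin on the floor at the middle of the lip, which is its hinge line, 100 mm above the table; it runs to own x = -130 mm. It rests sloping back 0.12 rad; the pedal raises its back end by 0.67 rad.
- pedal (a joint): Angle of the orange spring pedal: 0 up at rest, 0.34 rad fully down at its stop. About 15 N on the tread are needed with nuts in the pan; it springs back by itself.
- tread (a point): Pressing point on top of the pedal's orange tread (85 x 65 mm), 80 mm from its hinge line and 20 mm from its free end, which points to the machine's -x; at rest about 65 mm above the table, at the stop about 39 mm. Moves with the pedal; its own z is the tread's normal.
- pedal_hinge (a point): Middle of the pedal's hinge line, 28 mm above the table; hinge axis along the machine's y.
- tote: Loose blue open tote, 110 (own x) x 140 (own y) mm, walls 4 mm thick, 78 mm high at the two own-x ends and 55 mm at the sides, 250 g; a middle rib 12 mm thick along own x makes two pockets. On the rib stands a yellow grip, 12 mm thick (own y), 40 mm long (own x), from 50 to 92 mm above the underside. Origin at the centre of the underside. Both ways round are the same.
- scoop: Loose open-fronted steel scoop, 160 g without nuts, 105 mm long (own x from -50 to 55), 66 mm wide, walls 36 mm high, open mouth at own -x. Its floor rises 0.09 rad towards the mouth. At its back (own +x) stands a black upright grip, 22 x 20 mm (own x, y), up to 91 mm. Origin on its underside.
- scoop_grip (a point): Grasp point inside the scoop's upright grip, 57 mm behind (own +x) and 75 mm above the scoop's origin, 16 mm below the grip's top; axes as the scoop's.
- scoop_mouth (a point): Middle of the scoop's pouring edge, own x = -50 mm, 14.5 mm above its underside.
- mat: Fixed black rubber mat for the scoop, 190 x 110 x 4 mm (own x, y, z), on the table; origin at the centre of its underside.
- nut0: brass hex nut, 25 mm over its corners, 11 mm thick, 28 g, lightly oiled so it slides easily; origin at the centre of one flat face, own z along its hole. Starts in the scoop
- nut1: brass hex nut, 25 mm over its corners, 11 mm thick, 28 g, lightly oiled so it slides easily; origin at the centre of one flat face, own z along its hole. Starts in the scoop
- nut2: brass hex nut, 25 mm over its corners, 11 mm thick, 28 g, lightly oiled so it slides easily; origin at the centre of one flat face, own z along its hole. Starts in the scoop
- nut3: brass hex nut, 25 mm over its corners, 11 mm thick, 28 g, lightly oiled so it slides easily; origin at the centre of one flat face, own z along its hole. Starts in the scoop
- nut4: brass hex nut, 25 mm over its corners, 11 mm thick, 28 g, lightly oiled so it slides easily; origin at the centre of one flat face, own z along its hole. Starts in the scoop
- nut5: brass hex nut, 25 mm over its corners, 11 mm thick, 28 g, lightly oiled so it slides easily; origin at the centre of one flat face, own z along its hole. Starts in the scoop
- oil: Bystander: yellow oil bottle with red cap, 56 mm in diameter, 150 mm high; origin under its centre.
- carton: Bystander: cardboard carton, 80 x 110 x 60 mm; origin under its centre.
- spanner: Bystander: steel spanner lying flat, about 160 mm long along own x.
Things that resemble listed ones, but are neither listed nor needed, are in the scene too. What is meant by the tote is not green or turquoise, and is the larger of those in its own colour.

How it is judged:
On the way, in this order (a step that is already met when the one before it is completed fails the run):
1. the tote stands in the yellow outline under the lip, released (horizontal distance between tote and landing below 0.018 m and angle between the x axis of tote and the x axis of landing, either way round below 0.17 rad and angle between tote's own z axis and vertical below 0.06 rad and height (world z) of tote below 0.006 m and contact force between the fingers and tote below 0.2 N and linear speed of tote below 0.03 m/s), for 0.2 s.
2. all six nuts lie in the pan, at least two on each side of the rib (x of nut0 in the frame of pan between -0.14 and 0.005 m and y of nut0 in the frame of pan between -0.088 and 0.088 m and z of nut0 in the frame of pan between -0.005 and 0.06 m and x of nut1 in the frame of pan between -0.14 and 0.005 m and y of nut1 in the frame of pan between -0.088 and 0.088 m and z of nut1 in the frame of pan between -0.005 and 0.06 m and x of nut2 in the frame of pan between -0.14 and 0.005 m and y of nut2 in the frame of pan between -0.088 and 0.088 m and z of nut2 in the frame of pan between -0.005 and 0.06 m and x of nut3 in the frame of pan between -0.14 and 0.005 m and y of nut3 in the frame of pan between -0.088 and 0.088 m and z of nut3 in the frame of pan between -0.005 and 0.06 m and x of nut4 in the frame of pan between -0.14 and 0.005 m and y of nut4 in the frame of pan between -0.088 and 0.088 m and z of nut4 in the frame of pan between -0.005 and 0.06 m and x of nut5 in the frame of pan between -0.14 and 0.005 m and y of nut5 in the frame of pan between -0.088 and 0.088 m and z of nut5 in the frame of pan between -0.005 and 0.06 m and linear speed of each of nut0, nut1, nut2, nut3, nut4, nut5 below 0.05 m/s and (y of each of nut0, nut1 in the frame of pan above 0 m or y of each of nut0, nut2 in the frame of pan above 0 m or y of each of nut0, nut3 in the frame of pan above 0 m or y of each of nut0, nut4 in the frame of pan above 0 m or y of each of nut0, nut5 in the frame of pan above 0 m or y of each of nut1, nut2 in the frame of pan above 0 m or y of each of nut1, nut3 in the frame of pan above 0 m or y of each of nut1, nut4 in the frame of pan above 0 m or y of each of nut1, nut5 in the frame of pan above 0 m or y of each of nut2, nut3 in the frame of pan above 0 m or y of each of nut2, nut4 in the frame of pan above 0 m or y of each of nut2, nut5 in the frame of pan above 0 m or y of each of nut3, nut4 in the frame of pan above 0 m or y of each of nut3, nut5 in the frame of pan above 0 m or y of each of nut4, nut5 in the frame of pan above 0 m) and (y of each of nut0, nut1 in the frame of pan below 0 m or y of each of nut0, nut2 in the frame of pan below 0 m or y of each of nut0, nut3 in the frame of pan below 0 m or y of each of nut0, nut4 in the frame of pan below 0 m or y of each of nut0, nut5 in the frame of pan below 0 m or y of each of nut1, nut2 in the frame of pan below 0 m or y of each of nut1, nut3 in the frame of pan below 0 m or y of each of nut1, nut4 in the frame of pan below 0 m or y of each of nut1, nut5 in the frame of pan below 0 m or y of each of nut2, nut3 in the frame of pan below 0 m or y of each of nut2, nut4 in the frame of pan below 0 m or y of each of nut2, nut5 in the frame of pan below 0 m or y of each of nut3, nut4 in the frame of pan below 0 m or y of each of nut3, nut5 in the frame of pan below 0 m or y of each of nut4, nut5 in the frame of pan below 0 m)), for 0.2 s.
3. the scoop stands upright on its mat, released (horizontal distance between scoop and mat below 0.05 m and angle between scoop's own z axis and vertical below 0.06 rad and height (world z) of scoop below 0.012 m and contact force between the fingers and scoop below 0.2 N and linear speed of scoop below 0.03 m/s), for 0.2 s.
4. the pedal is held down at its stop (value of joint pedal above 0.32 rad), for 0.5 s.
At the end, for the whole second after the job is handed in: All six nuts rest in the tote, at least two in each pocket; the tote stands flat within 18 mm and 0.17 rad of the yellow outline's centre and direction; the scoop stands upright on the mat, its origin within 50 mm of the mat's centre; the pedal is back up (below 0.03 rad); everything is at rest (horizontal distance between tote and landing below 0.018 m and angle between the x axis of tote and the x axis of landing, either way round below 0.17 rad and angle between each of tote, scoop's own z axis and vertical below 0.06 rad and height (world z) of tote below 0.006 m and horizontal distance between scoop and mat below 0.05 m and height (world z) of scoop below 0.012 m and x of nut0 in the frame of tote between -0.055 and 0.055 m and y of nut0 in the frame of tote between -0.07 and 0.07 m and z of nut0 in the frame of tote between -0.002 and 0.055 m and x of nut1 in the frame of tote between -0.055 and 0.055 m and y of nut1 in the frame of tote between -0.07 and 0.07 m and z of nut1 in the frame of tote between -0.002 and 0.055 m and x of nut2 in the frame of tote between -0.055 and 0.055 m and y of nut2 in the frame of tote between -0.07 and 0.07 m and z of nut2 in the frame of tote between -0.002 and 0.055 m and x of nut3 in the frame of tote between -0.055 and 0.055 m and y of nut3 in the frame of tote between -0.07 and 0.07 m and z of nut3 in the frame of tote between -0.002 and 0.055 m and x of nut4 in the frame of tote between -0.055 and 0.055 m and y of nut4 in the frame of tote between -0.07 and 0.07 m and z of nut4 in the frame of tote between -0.002 and 0.055 m and x of nut5 in the frame of tote between -0.055 and 0.055 m and y of nut5 in the frame of tote between -0.07 and 0.07 m and z of nut5 in the frame of tote between -0.002 and 0.055 m and (y of each of nut0, nut1 in the frame of tote above 0 m or y of each of nut0, nut2 in the frame of tote above 0 m or y of each of nut0, nut3 in the frame of tote above 0 m or y of each of nut0, nut4 in the frame of tote above 0 m or y of each of nut0, nut5 in the frame of tote above 0 m or y of each of nut1, nut2 in the frame of tote above 0 m or y of each of nut1, nut3 in the frame of tote above 0 m or y of each of nut1, nut4 in the frame of tote above 0 m or y of each of nut1, nut5 in the frame of tote above 0 m or y of each of nut2, nut3 in the frame of tote above 0 m or y of each of nut2, nut4 in the frame of tote above 0 m or y of each of nut2, nut5 in the frame of tote above 0 m or y of each of nut3, nut4 in the frame of tote above 0 m or y of each of nut3, nut5 in the frame of tote above 0 m or y of each of nut4, nut5 in the frame of tote above 0 m) and (y of each of nut0, nut1 in the frame of tote below 0 m or y of each of nut0, nut2 in the frame of tote below 0 m or y of each of nut0, nut3 in the frame of tote below 0 m or y of each of nut0, nut4 in the frame of tote below 0 m or y of each of nut0, nut5 in the frame of tote below 0 m or y of each of nut1, nut2 in the frame of tote below 0 m or y of each of nut1, nut3 in the frame of tote below 0 m or y of each of nut1, nut4 in the frame of tote below 0 m or y of each of nut1, nut5 in the frame of tote below 0 m or y of each of nut2, nut3 in the frame of tote below 0 m or y of each of nut2, nut4 in the frame of tote below 0 m or y of each of nut2, nut5 in the frame of tote below 0 m or y of each of nut3, nut4 in the frame of tote below 0 m or y of each of nut3, nut5 in the frame of tote below 0 m or y of each of nut4, nut5 in the frame of tote below 0 m) and value of joint pedal below 0.03 rad and linear speed of each of tote, scoop, nut0, nut1, nut2, nut3, nut4, nut5 below 0.03 m/s); the robot touches nothing.
It fails at once if a bystander is moved by more than 30 mm (distance of any of oil, carton, spanner from where it was at the start of the episode above 0.03 m).
It fails at once if the robot pushes the pan directly with more than 3 N (contact force between any of the fingers, the arm and pan above 3 N).
It also fails if it takes over 72 s, if anything falls off the work surface, if the arm or the gripper's body presses on something with over 40 N, if the wrist force passes 120 N, or if a joint passes its speed limit or range.

## Working session

There is one attempt and no reset: what is moved stays moved. The work goes in short steps, Python scripts to look and compute and a tool call to move; the robot and the scene stay as the last step left them, time stands still between calls to the robot, and variables do not carry over. Pictures are saved under pics/ and viewed, at most 10 in all, crops included, and the job is handed in when it is done.

Besides the shell and the picture viewer there is one more tool, called as name(argument=value, ...) on one line, values as JSON. send_rows: Moves the arm, as the interface text tells. Its arguments: {"type":"object","properties":{"steps":{"type":"array"},"newtons":{"type":"number"}},"required":["steps"]}

```bash
mkdir -p pics; ls
python3 - <<'E'
from bench import ctrl
import cv2,numpy as np
s=ctrl.get_state(); print({k:np.round(v,3).tolist() for k,v in s.items()})
ims=[]
for n in("scene","top"):
    d=ctrl.get_image(n); np.savez(f"pics/{n}0.npz",**d); cv2.imwrite(f"pics/{n}0.png",d["pixels"][...,::-1])
    print(n,d["K"],d["dist"],np.round(d["cam_to_world"],3))
E
```

```text
pics
{'time': 0.0, 'joint_positions': [1.27, 0.322, -0.07, 1.452, 0.023, 1.371, -0.057], 'qd': [0.002, -0.0, -0.001, 0.001, -0.001, 0.002, -0.0], 'joint_torque': [0.0, -49.129, -0.404, -31.252, -0.064, 0.044, 0.0], 'position': [0.201, -0.618, 0.235], 'tool_rot': [-3.101, -0.492, 0.001], 'ft_force': [-0.059, 0.935, -0.043], 'torque': [0.019, -0.014, -0.023], 'grip_force': 0.0, 'grip_width': 1.006}
scene [[424.20588174   0.         257.54984744]
 [  0.         424.20588174 196.52129987]
 [  0.           0.           1.        ]] [0.04896955 0.         0.         0.         0.        ] [[ 0.857  0.39  -0.338  0.942]
 [ 0.516 -0.666  0.539 -0.521]
 [-0.015 -0.636 -0.771  0.997]
 [ 0.     0.     0.     1.   ]]
top [[432.12754995   0.         248.13181482]
 [  0.         432.12754995 191.93227481]
 [  0.           0.           1.        ]] [-0.09096204  0.          0.          0.          0.        ] [[ 0.01  -0.988  0.153  0.309]
 [-1.    -0.013 -0.014  0.106]
 [ 0.015 -0.153 -0.988  1.479]
 [ 0.     0.     0.     1.   ]]
```

View pics/scene0.png

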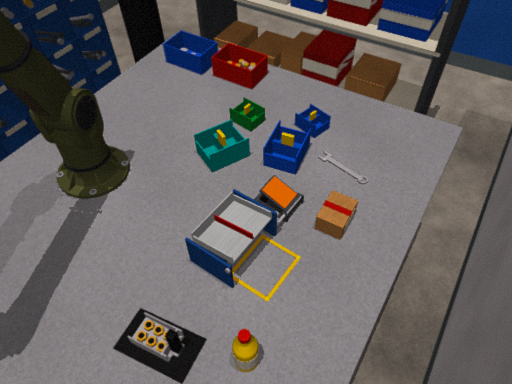

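View pics/top0.png

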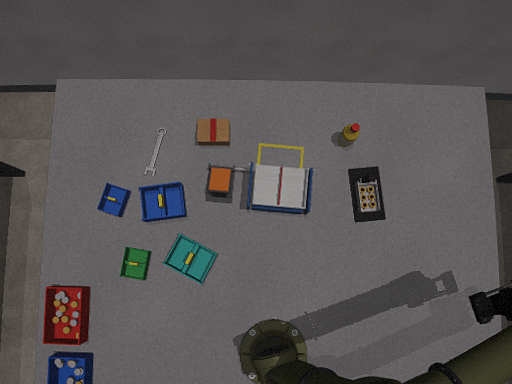

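Several totes are possible (top view): blue (163,201), small blue (114,199), turquoise (190,258) and green (136,263). There is also a gripless blue bin at (70,368). The one at (163,201) fits, because it is blue, two-pocketed with a yellow grip, and larger than the other blue tote. I'll confirm it in an enlarged crop.

```bash
cat > h.py <<'E'
import cv2,numpy as np
from scipy.spatial.transform import Rotation as R
from bench import ctrl
def grab(n,tag):
    d=ctrl.get_image(n); np.savez(f"pics/{n}{tag}.npz",**d); return d
def load(n,tag): return dict(np.load(f"pics/{n}{tag}.npz"))
def ray(d,uv):
    p=cv2.undistortPoints(np.float64(uv).reshape(-1,1,2),d["K"],d["dist"]).reshape(-1,2)
    T=d["cam_to_world"]; return T[:3,3],np.c_[p,np.ones(len(p))]@T[:3,:3].T
def onz(d,uv,z):
    o,v=ray(d,uv); return o+v*((z-o[2])/v[:,2])[:,None]
def tri(d1,uv1,d2,uv2):
    o1,v1=ray(d1,uv1);o2,v2=ray(d2,uv2);out=[]
    for a,b in zip(v1,v2):
        s=np.linalg.lstsq(np.c_[a,-b],o2-o1,rcond=None)[0]; p,q=o1+s[0]*a,o2+s[1]*b
        out.append([*(p+q)/2,np.linalg.norm(p-q)])
    return np.array(out)
def proj(d,P):
    T=np.linalg.inv(d["cam_to_world"]); return cv2.projectPoints(np.float64(P).reshape(-1,1,3),cv2.Rodrigues(T[:3,:3])[0],T[:3,3],d["K"],d["dist"])[0].reshape(-1,2)
def crop(d,x0,x1,y0,y1,k): return cv2.resize(d["pixels"][y0:y1,x0:x1,::-1],None,fx=k,fy=k,interpolation=cv2.INTER_CUBIC)
def sheet(fn,*c):
    H=600;img=np.zeros((600,800,3),np.uint8)
    for (x,y,i) in c: img[y:y+i.shape[0],x:x+i.shape[1]]=i
    cv2.imwrite("pics/"+fn,img)
E
python3 - <<'E'
from h import *
t,s=load("top",0),load("scene",0)
sheet("a.png",(0,0,crop(t,90,390,110,230,2.6)),(0,320,crop(s,250,340,110,180,4)),(370,320,crop(s,110,215,305,383,3.5)))
def cen(d,m,box):
    x0,x1,y0,y1=box; p=d["pixels"][y0:y1,x0:x1].astype(int); mm=m(p[...,0],p[...,1],p[...,2]).astype(np.uint8)
    r=cv2.minAreaRect(cv2.findNonZero(mm)); mo=cv2.moments(mm,True); return (mo['m10']/mo['m00']+x0,mo['m01']/mo['m00']+y0),mm.sum(),np.round(cv2.boxPoints(r)+[x0,y0],1).tolist()
ye=lambda r,g,b:(r>140)&(g>110)&(b<90)
orr=lambda r,g,b:(r>160)&(g<130)&(b<70)
for nm,m,b1,b2 in (("grip",ye,(140,190,180,225),(260,315,120,175)),("pedal",orr,(200,240,155,205),(255,310,170,220)),("outline",ye,(250,310,135,175),(225,305,230,305))):
    a,b=cen(t,m,b1),cen(s,m,b2); print(nm,a,b,tri(t,[a[0]],s,[b[0]]).round(4))
E
```

```text
grip ((159.71428571428572, 199.85714285714286), np.uint64(35), [[158.0, 195.0], [161.0, 195.0], [161.0, 205.0], [158.0, 205.0]]) ((287.40625, 134.5625), np.uint64(32), [[281.6, 134.3], [282.3, 131.8], [293.3, 134.9], [292.6, 137.5]]) [[0.4957 0.3742 0.0921 0.0022]]
pedal ((215.92857142857142, 176.5), np.uint64(14), [[209.4, 187.9], [211.8, 168.0], [229.1, 170.0], [226.7, 190.0]]) ((279.2068965517241, 191.6333938294011), np.uint64(551), [[261.6, 189.4], [273.8, 174.6], [296.6, 193.3], [284.5, 208.1]]) [[0.5771 0.1915 0.0528 0.0114]]
outline ((280.33962264150944, 150.9748427672956), np.uint64(159), [[257.0, 163.0], [258.9, 142.9], [303.6, 147.1], [301.7, 167.2]]) ((273.35515873015873, 274.3392857142857), np.uint64(504), [[229.9, 276.2], [264.8, 229.6], [301.0, 256.7], [266.0, 303.3]]) [[ 0.6823 -0.0288  0.0023  0.0087]]
```

View pics/a.png

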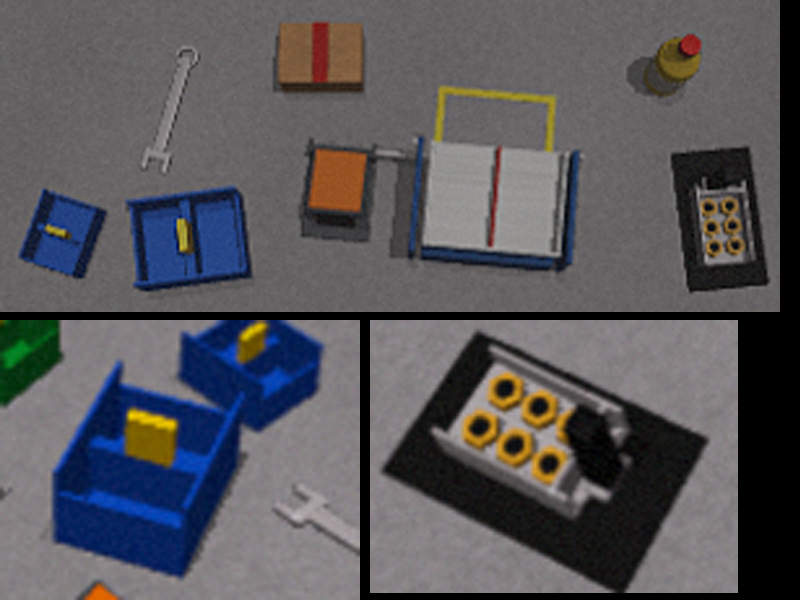

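The crop confirms it: the large blue tote with the yellow grip and middle rib is at top (163,201). The scoop's mouth points to image-down, which is −x. Next I'll compute the poses.

Run:
```python
from h import *
from scipy.optimize import least_squares
t,s=load("top",0),load("scene",0)
def mask(d,b):
    x0,x1,y0,y1=b;p=d["pixels"][y0:y1,x0:x1].astype(int);m=(p[...,0]-p[...,2]>70)&(p[...,1]-p[...,2]>50)
    q=np.argwhere(m)[:,::-1]+[x0,y0]; return q
a=onz(t,mask(t,(252,310,138,166)),0)[:,:2]; b=onz(s,mask(s,(240,305,232,303)),0)[:,:2]
def res(p,P):
    c,si=np.cos(p[2]),np.sin(p[2]);q=(P-p[:2])@np.array([[c,-si],[si,c]])
    d=np.abs(q)-[.06,.075]; out=np.maximum(d,0)
    return np.where((d>0).any(1),np.linalg.norm(out,axis=1),d.max(1))
for nm,P in(("top",a),("scene",b),("both",np.r_[a,b])):
    r=least_squares(res,[.66,-.03,-.08],args=(P,),loss="soft_l1",f_scale=.004); print("landing",nm,r.x.round(4),len(P),np.sqrt(np.mean(res(r.x,P)**2)).round(4))
C=lambda L:np.array(L)/2.6+[90,110]
def quad(nm,L,z):
    P=onz(t,C(L),z)[:,:2]; print(nm,"c",P.mean(0).round(4),"edges",[(np.linalg.norm(P[(i+1)%4]-P[i]).round(3),np.degrees(np.arctan2(*(P[(i+1)%4]-P[i])[::-1])).round(1)) for i in range(4)])
quad("tote rim",[(128,200),(240,190),(250,277),(137,290)],.078)
quad("mat",[(672,153),(750,147),(768,283),(690,291)],.004)
quad("tread",[(311,145),(370,151),(365,213),(308,207)],.06)
quad("pan",[(430,142),(562,151),(552,253),(424,243)],.1)
S=lambda L:np.array(L)/3.5+[110-370/3.5,305-320/3.5]
print("mat scene",onz(s,S([(480,332),(707,440),(625,593),(384,470)]),.004).mean(0))
# scoop grip top centre, two views; nut centers
print("scoop grip top",tri(t,C([(714,180)]),s,S([(588,425)])).round(4))
for L in ([(709,207),(731,205),(709,227),(731,226),(712,247),(735,245)],): print(onz(t,C(L),.022)[:,:2].round(4))
print("scoop walls",onz(t,C([(700,262),(757,260),(748,185)]),.035)[:,:2].round(4))
print("carton",onz(t,C([(279,28),(363,24),(363,82),(279,82)]),.06).mean(0).round(3))
print("oil cap",onz(t,C([(690,45)]),.15).round(3))
for z in(.03,.1,.15): print("pedal hinge side",onz(t,C([(337,219)]),.028).round(3)) if z==.03 else 0
```

```text
landing top [ 0.6446 -0.0232 -0.08  ] 191 0.0025
landing scene [ 0.6447 -0.0204 -0.077 ] 615 0.0032
landing both [ 0.6446 -0.0211 -0.0808] 806 0.0032
tote rim c [0.49   0.3666] edges [(np.float64(0.143), np.float64(-84.1)), (np.float64(0.111), np.float64(-171.6)), (np.float64(0.142), np.float64(97.4)), (np.float64(0.115), np.float64(8.4))]
mat c [ 0.5368 -0.3292] edges [(np.float64(0.108), np.float64(-84.7)), (np.float64(0.186), np.float64(-174.5)), (np.float64(0.107), np.float64(96.2)), (np.float64(0.188), np.float64(6.0))]
tread c [0.5726 0.1804] edges [(np.float64(0.077), np.float64(-95.2)), (np.float64(0.081), np.float64(176.4)), (np.float64(0.073), np.float64(84.7)), (np.float64(0.081), np.float64(-1.3))]
pan c [ 0.5449 -0.0136] edges [(np.float64(0.166), np.float64(-93.1)), (np.float64(0.13), np.float64(173.9)), (np.float64(0.159), np.float64(86.2)), (np.float64(0.128), np.float64(-2.9))]
mat scene [ 0.54154434 -0.32564394  0.004     ]
scoop grip top [[ 0.5762 -0.3074  0.0613  0.0043]]
[[ 0.5485 -0.3092]
 [ 0.5516 -0.3391]
 [ 0.5217 -0.3084]
 [ 0.5233 -0.3382]
 [ 0.495  -0.3117]
 [ 0.498  -0.3427]]
scoop walls [[ 0.4734 -0.2914]
 [ 0.4768 -0.3675]
 [ 0.5765 -0.359 ]]
carton [0.739 0.207 0.06 ]
oil cap [[ 0.731 -0.256  0.15 ]]
pedal hinge side [[0.525 0.183 0.028]]
```

```bash
cat >> h.py <<'E'
def pose():
    s=ctrl.get_state(); x=R.from_rotvec(s["tool_rot"]).as_matrix()[:,0]; return np.array(s["position"]),np.arctan2(x[1],x[0]),s
def plan(wps,step=.055,p=None,yaw=None):
    """wps: (x,y,z,yaw_deg[,max step]); prints rows per segment as count x unit shift"""
    if p is None: p,yaw,_=pose()
    print("now",p.round(4),np.degrees(yaw).round(2))
    for w in wps:
        q=np.array(w[:3]); st=w[4] if len(w)>4 else step
        turn=-(w[3]-np.degrees(yaw))/8
        c,s=np.cos(yaw),np.sin(yaw); d=q-p; l=np.array([c*d[0]+s*d[1],s*d[0]-c*d[1],-d[2]])/.06
        n=max(1,int(np.ceil(np.linalg.norm(d)/st)))
        print(w,"n",n,"tx ty tz",(l/n).round(3),"then turn total",turn.round(2))
        p=q;yaw=np.radians(w[3])
E
python3 - <<'E'
from h import *
plan([(.201,-.618,.235,7.3),(.50,-.30,.25,7.3),(.50,.372,.25,7.3),(.50,.372,.13,7.3),(.50,.372,.075,7.3,.03)])
E
```

```text
now [ 0.2011 -0.6176  0.2356] 18.04
(0.201, -0.618, 0.235, 7.3) n 1 tx ty tz [-0.003  0.005  0.01 ] then turn total 1.34
(0.5, -0.3, 0.25, 7.3) n 8 tx ty tz [ 0.702 -0.578 -0.031] then turn total 0.0
(0.5, 0.372, 0.25, 7.3) n 13 tx ty tz [ 0.109 -0.855 -0.   ] then turn total 0.0
(0.5, 0.372, 0.13, 7.3) n 3 tx ty tz [0.    0.    0.667] then turn total 0.0
(0.5, 0.372, 0.075, 7.3, 0.03) n 2 tx ty tz [0.    0.    0.458] then turn total 0.0
```

send_rows(steps=[{"turn": 0.67,"grip": 1},{"turn": 0.67},{"tx": 0.7,"ty": -0.58,"tz": -0.03},{"tx": 0.7,"ty": -0.58,"tz": -0.03},{"tx": 0.7,"ty": -0.58,"tz": -0.03},{"tx": 0.7,"ty": -0.58,"tz": -0.03},{"tx": 0.7,"ty": -0.58,"tz": -0.03},{"tx": 0.7,"ty": -0.58,"tz": -0.03},{"tx": 0.7,"ty": -0.58,"tz": -0.03},{"tx": 0.7,"ty": -0.58,"tz": -0.03}])

```text
validation failed for argument at $.st...
```

send_rows(steps=[{"tx": 0.11,"ty": -0.86},{"tx": 0.11,"ty": -0.86},{"tx": 0.11,"ty": -0.86},{"tx": 0.11,"ty": -0.86},{"tx": 0.11,"ty": -0.86},{"tx": 0.11,"ty": -0.86},{"tx": 0.11,"ty": -0.86},{"tx": 0.11,"ty": -0.86},{"tx": 0.11,"ty": -0.86},{"tx": 0.11,"ty": -0.86},{"tx": 0.11,"ty": -0.86},{"tx": 0.11,"ty": -0.86}])

```text
validation failed for argument at $.st...
```

send_rows(steps=[{"tx": 0.0,"ty": 0.0,"tz": 0.0,"turn": 0.67,"grip": 1.0},{"tx": 0.0,"ty": 0.0,"tz": 0.0,"turn": 0.67,"grip": 1.0}])

```text
time: 0.35
position: [0.201, -0.6178, 0.2359]
tool_rot: [-3.134, -0.195, 0.001]
ft_force: [-0.0, -0.1, -0.3]
grip_width: 0.997
grip_force: 0.0
```

send_rows(steps=[{"tx": 0.7,"ty": -0.58,"tz": -0.03,"turn": 0,"grip": 1},{"tx": 0.7,"ty": -0.58,"tz": -0.03,"turn": 0,"grip": 1},{"tx": 0.7,"ty": -0.58,"tz": -0.03,"turn": 0,"grip": 1},{"tx": 0.7,"ty": -0.58,"tz": -0.03,"turn": 0,"grip": 1},{"tx": 0.7,"ty": -0.58,"tz": -0.03,"turn": 0,"grip": 1},{"tx": 0.7,"ty": -0.58,"tz": -0.03,"turn": 0,"grip": 1},{"tx": 0.7,"ty": -0.58,"tz": -0.03,"turn": 0,"grip": 1},{"tx": 0.7,"ty": -0.58,"tz": -0.03,"turn": 0,"grip": 1}])

```text
time: 1.35
position: [0.4998, -0.2977, 0.2507]
tool_rot: [-3.135, -0.2, 0.001]
ft_force: [0.3, -1.2, 1.3]
grip_width: 1.001
grip_force: 0.0
```

send_rows(steps=[{"tx": 0.11,"ty": -0.92,"tz": 0,"turn": 0,"grip": 1},{"tx": 0.11,"ty": -0.92,"tz": 0,"turn": 0,"grip": 1},{"tx": 0.11,"ty": -0.92,"tz": 0,"turn": 0,"grip": 1},{"tx": 0.11,"ty": -0.92,"tz": 0,"turn": 0,"grip": 1},{"tx": 0.11,"ty": -0.92,"tz": 0,"turn": 0,"grip": 1},{"tx": 0.11,"ty": -0.92,"tz": 0,"turn": 0,"grip": 1},{"tx": 0.11,"ty": -0.92,"tz": 0,"turn": 0,"grip": 1},{"tx": 0.11,"ty": -0.92,"tz": 0,"turn": 0,"grip": 1},{"tx": 0.11,"ty": -0.92,"tz": 0,"turn": 0,"grip": 1},{"tx": 0.11,"ty": -0.92,"tz": 0,"turn": 0,"grip": 1},{"tx": 0.11,"ty": -0.92,"tz": 0,"turn": 0,"grip": 1},{"tx": 0.11,"ty": -0.92,"tz": 0,"turn": 0,"grip": 1}])

```text
time: 2.85
position: [0.4932, 0.3692, 0.2505]
tool_rot: [3.135, 0.199, -0.0]
ft_force: [1.1, 0.6, -0.1]
grip_width: 1.0
grip_force: 0.0
```

Run:
```python
from h import *
plan([(.50,.372,.25,7.3),(.50,.372,.13,7.3),(.50,.372,.075,7.3,.03)])
```

```text
now [0.4932 0.3692 0.2505] 7.27
(0.5, 0.372, 0.25, 7.3) n 1 tx ty tz [ 0.118 -0.032  0.008] then turn total -0.0
(0.5, 0.372, 0.13, 7.3) n 3 tx ty tz [0.    0.    0.667] then turn total 0.0
(0.5, 0.372, 0.075, 7.3, 0.03) n 2 tx ty tz [0.    0.    0.458] then turn total 0.0
```

send_rows(steps=[{"tx": 0.12,"ty": -0.03,"tz": 0.5,"turn": 0,"grip": 1},{"tx": 0,"ty": 0,"tz": 0.7,"turn": 0,"grip": 1},{"tx": 0,"ty": 0,"tz": 0.7,"turn": 0,"grip": 1},{"tx": 0,"ty": 0,"tz": 0.5,"turn": 0,"grip": 1},{"tx": 0,"ty": 0,"tz": 0.52,"turn": 0,"grip": 1},{"tx": 0,"ty": 0,"tz": 0,"turn": 0,"grip": 0},{"tx": 0,"ty": 0,"tz": 0,"turn": 0,"grip": 0},{"tx": 0,"ty": 0,"tz": 0,"turn": 0,"grip": 0},{"tx": 0,"ty": 0,"tz": 0,"turn": 0,"grip": 0},{"tx": 0,"ty": 0,"tz": -0.1,"turn": 0,"grip": 0}], newtons=30)

```text
time: 4.1
position: [0.5001, 0.3705, 0.0821]
tool_rot: [3.135, 0.2, -0.0]
ft_force: [-1.5, -0.0, 0.7]
grip_width: 0.516
grip_force: 0.0
```

Run:
```python
from h import *
print(pose()[:2],pose()[2]["grip_width"],pose()[2]["ft_force"])
t,s=grab("top",1),grab("scene",1)
sheet("b.png",(0,0,crop(t,130,200,170,235,5)),(370,0,crop(s,255,325,105,180,6)))
```

```text
(array([0.50010296, 0.37047819, 0.08206116]), np.float64(0.12760368514123333)) 0.5156694112444972 [-1.49408856 -0.04084131  0.74455489]
```

View pics/b.png

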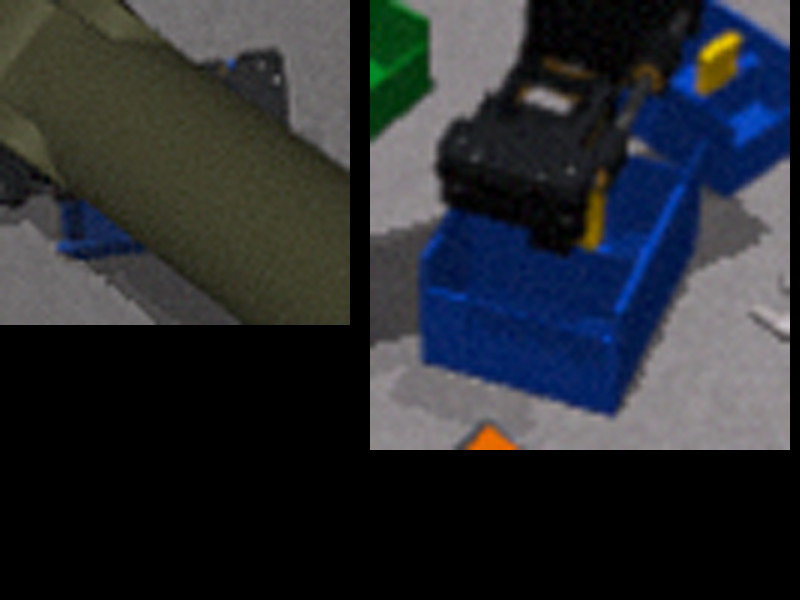

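send_rows(steps=[{"tx": 0,"ty": 0,"tz": 0.1,"turn": 0,"grip": 0},{"tx": 0,"ty": 0,"tz": 0,"turn": 0,"grip": 0},{"tx": 0,"ty": 0,"tz": 0,"turn": 0,"grip": 0},{"tx": 0,"ty": 0,"tz": 0,"turn": 0,"grip": 0},{"tx": 0,"ty": 0,"tz": 0,"turn": 0,"grip": 0},{"tx": 0,"ty": 0,"tz": 0,"turn": 0,"grip": 0}], newtons=30)

```text
time: 4.95
position: [0.5001, 0.3702, 0.0754]
tool_rot: [3.135, 0.2, -0.001]
ft_force: [-0.1, -0.8, -1.5]
grip_width: 0.134
grip_force: 30.0
```

Run:
```python
from h import *
plan([(.5,.37,.175,7.3),(.78,-.0316,.175,-4.6),(.78,-.0316,.081,-4.6)])
```

```text
now [0.5001 0.3702 0.0754] 7.3
(0.5, 0.37, 0.175, 7.3) n 2 tx ty tz [-0.001  0.002 -0.83 ] then turn total 0.0
(0.78, -0.0316, 0.175, -4.6) n 9 tx ty tz [ 0.42   0.804 -0.   ] then turn total 1.49
(0.78, -0.0316, 0.081, -4.6) n 2 tx ty tz [ 0.    -0.     0.783] then turn total -0.0
```

send_rows(steps=[{"tx": 0,"ty": 0,"tz": -0.4,"turn": 0,"grip": 0},{"tx": 0,"ty": 0,"tz": -0.83,"turn": 0,"grip": 0},{"tx": 0,"ty": 0,"tz": -0.43,"turn": 0,"grip": 0},{"tx": 0.42,"ty": 0.8,"tz": 0,"turn": 0,"grip": 0},{"tx": 0.42,"ty": 0.8,"tz": 0,"turn": 0,"grip": 0},{"tx": 0.42,"ty": 0.8,"tz": 0,"turn": 0,"grip": 0},{"tx": 0.42,"ty": 0.8,"tz": 0,"turn": 0,"grip": 0},{"tx": 0.42,"ty": 0.8,"tz": 0,"turn": 0,"grip": 0},{"tx": 0.42,"ty": 0.8,"tz": 0,"turn": 0,"grip": 0},{"tx": 0.42,"ty": 0.8,"tz": 0,"turn": 0,"grip": 0},{"tx": 0.42,"ty": 0.8,"tz": 0,"turn": 0,"grip": 0},{"tx": 0.42,"ty": 0.84,"tz": 0,"turn": 0,"grip": 0}])

```text
time: 6.45
position: [0.7816, -0.0325, 0.1761]
tool_rot: [3.135, 0.201, 0.002]
ft_force: [1.3, -0.2, 0.6]
grip_width: 0.067
grip_force: 0.0
```

send_rows(steps=[{"tx": 0,"ty": 0,"tz": 0,"turn": 0.5,"grip": 0},{"tx": 0,"ty": 0,"tz": 0,"turn": 0.5,"grip": 0},{"tx": 0,"ty": 0,"tz": 0.5,"turn": 0.49,"grip": 0},{"tx": 0,"ty": 0,"tz": 0.6,"turn": 0,"grip": 0},{"tx": 0,"ty": 0,"tz": 0.45,"turn": 0,"grip": 0},{"tx": 0,"ty": 0,"tz": 0,"turn": 0,"grip": 0}])

```text
time: 7.2
position: [0.7792, -0.0318, 0.0799]
tool_rot: [3.139, -0.126, -0.006]
ft_force: [0.1, 0.6, -0.1]
grip_width: -0.0
grip_force: 0.0
```

Run:
```python
from h import *
p,y,st=pose();print(p.round(4),np.degrees(y),st["grip_width"],st["grip_force"])
t,s=grab("top",2),grab("scene",2)
# overlay expected landing outline and tote-bottom outline at the TCP
for d in(t,s):
    im=d["pixels"]
    for c,a,hx,hy,z,col in(((.6446,-.0211),-.0808,.065,.08,0,(255,0,255)),(p[:2],y,.055,.07,.006,(0,255,0)),(p[:2],y,.055,.07,.084,(255,255,255))):
        q=np.array([(hx,hy),(hx,-hy),(-hx,-hy),(-hx,hy)])@np.array([[np.cos(a),np.sin(a)],[-np.sin(a),np.cos(a)]])+c
        u=proj(d,np.c_[q,np.full(4,z)]); cv2.polylines(im,[np.int32(u*16).reshape(-1,1,2)],True,col,1,cv2.LINE_AA,4) if 0 else [cv2.circle(im,tuple(int(v) for v in k),0,col,-1) for k in u]
sheet("c.png",(0,0,crop(s,220,370,200,310,4)),(600,0,crop(t,240,320,90,210,2.4)))
```

```text
[ 0.7792 -0.0318  0.0799] -4.606037249535004 -0.00035339045770068175 0.0
```

View pics/c.png

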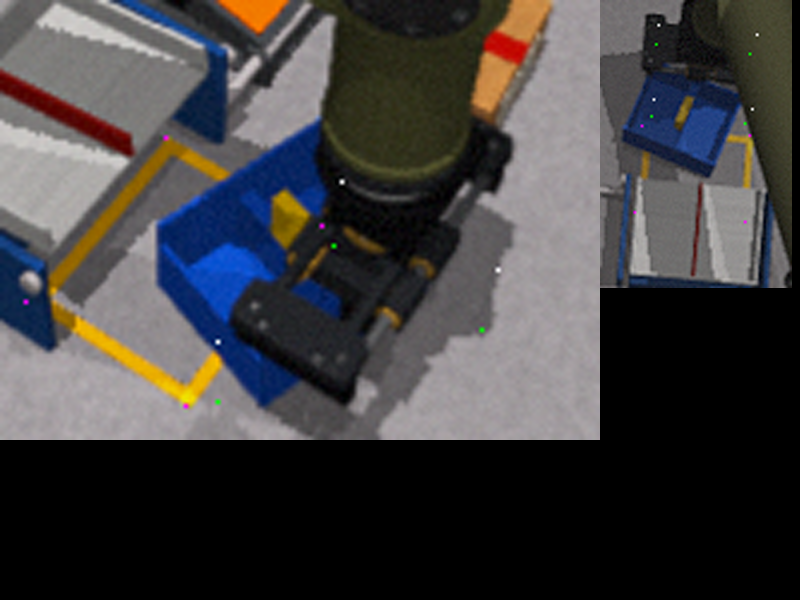

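The tote slipped out of the grip during the fast carry. It stands near the outline, turned about −20°: scene crop rim from (160,240), yellow grip at (290,215). I'll back off, measure it again, and regrasp with more force and slower moves.

send_rows(steps=[{"tx": 0,"ty": 0,"tz": -0.8,"turn": 0,"grip": 1},{"tx": 0,"ty": 0,"tz": -1,"turn": 0,"grip": 1},{"tx": 0,"ty": 0,"tz": -1,"turn": 0,"grip": 1},{"tx": 0,"ty": 1,"tz": 0,"turn": 0,"grip": 1},{"tx": 0,"ty": 1,"tz": 0,"turn": 0,"grip": 1},{"tx": 0,"ty": 1,"tz": 0,"turn": 0,"grip": 1}])

```text
time: 8.05
position: [0.7663, -0.2123, 0.2536]
tool_rot: [3.138, -0.125, 0.006]
ft_force: [0.8, -0.1, -0.1]
grip_width: 0.605
grip_force: 0.0
```

Run:
```python
from h import *
t,s=grab("top",3),grab("scene",3)
sheet("d.png",(0,0,crop(s,230,330,200,310,4)),(405,0,crop(t,240,318,90,175,5)))
ye=lambda p:(p[...,0]-p[...,2]>70)&(p[...,1]-p[...,2]>45)
for n,d,b in(("t",t,(255,300,110,150)),("s",s,(270,320,230,270))):
    x0,x1,y0,y1=b; m=ye(d["pixels"][y0:y1,x0:x1].astype(int)).astype(np.uint8)
    k,l,st,c=cv2.connectedComponentsWithStats(m)
    print(n,[(st[i].tolist(),(c[i]+[x0,y0]).round(1).tolist()) for i in range(1,k) if st[i,4]>5])
```

```text
t [([17, 20, 7, 11, 38], [274.8, 135.3]), ([38, 36, 7, 3, 14], [296.1, 147.4])]
s []
```

View pics/d.png

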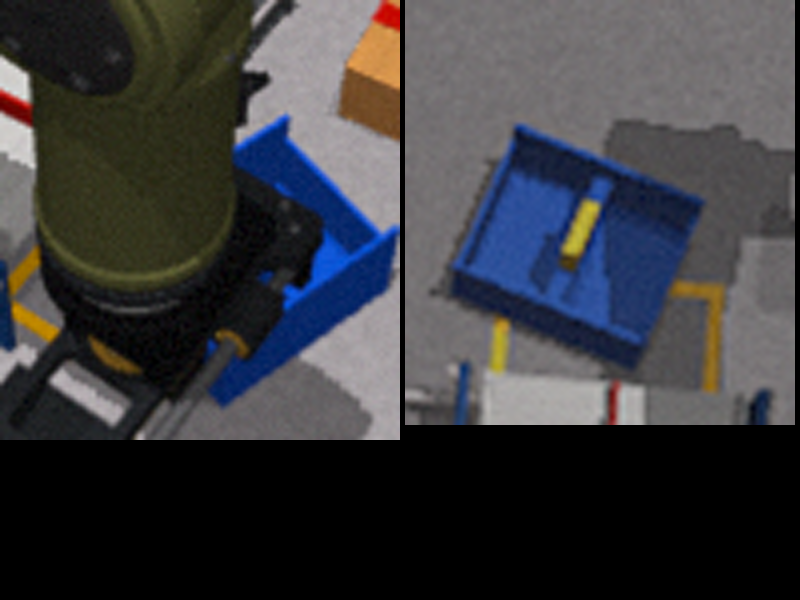

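Run:
```python
from h import *
t=load("top",3);s=load("scene",3)
C=lambda L:(np.array(L,float)-[405,0])/5+[240,90]-.4
P=onz(t,C([(518,127),(703,202),(640,345),(455,265)]),.078)[:,:2]; e=[P[(i+1)%4]-P[i] for i in range(4)]
print(P.round(3).tolist(),"c",P.mean(0).round(4),[np.linalg.norm(v).round(3) for v in e],[np.degrees(np.arctan2(v[1],v[0])).round(1) for v in e])
G=onz(t,C([(590,202),(570,260),(581,231)]),.092);print("grip",G.round(4),np.degrees(np.arctan2(*(G[0]-G[1])[1::-1])))
for k in((.01,),):
    a=np.radians(-25)
S=lambda L:(np.array(L,float))/4+[230,200]-.4
print(onz(s,S([(285,118),(398,230)]),.078).round(4))
plan([(.74,0,.2536,-24),(.74,0,.13,-24)])
```

```text
[[0.791, 0.042], [0.74, -0.083], [0.641, -0.04], [0.694, 0.084]] c [7.163e-01 6.000e-04] [np.float64(0.135), np.float64(0.109), np.float64(0.135), np.float64(0.106)] [np.float64(-112.0), np.float64(156.6), np.float64(66.8), np.float64(-23.2)]
grip [[ 7.346e-01 -5.600e-03  9.200e-02]
 [ 6.944e-01  7.700e-03  9.200e-02]
 [ 7.145e-01  4.000e-04  9.200e-02]] -18.36495845583887
[[0.6952 0.0842 0.078 ]
 [0.795  0.0441 0.078 ]]
now [ 0.7645 -0.2234  0.2525] -5.4
(0.74, 0, 0.2536, -24) n 5 tx ty tz [-0.151 -0.734 -0.004] then turn total 2.32
(0.74, 0, 0.13, -24) n 3 tx ty tz [ 0.    -0.     0.687] then turn total -0.0
```

Run:
```python
from h import *
plan([(.7645,-.2234,.2525,-23),(.718,.0,.2536,-23),(.718,.0,.072,-23),(.718,0,.077,-23),(.735,-.0285,.077,-4.6),(.6446+.002,-.0211,.077,-4.6,.03)])
```

```text
now [ 0.7645 -0.2234  0.2525] -5.4
(0.7645, -0.2234, 0.2525, -23) n 1 tx ty tz [0.001 0.001 0.001] then turn total 2.2
(0.718, 0.0, 0.2536, -23) n 5 tx ty tz [-0.434 -0.625 -0.004] then turn total -0.0
(0.718, 0.0, 0.072, -23) n 4 tx ty tz [ 0.    -0.     0.757] then turn total -0.0
(0.718, 0, 0.077, -23) n 1 tx ty tz [ 0.    -0.    -0.083] then turn total -0.0
(0.735, -0.0285, 0.077, -4.6) n 1 tx ty tz [ 0.446  0.327 -0.   ] then turn total -2.3
(0.6466, -0.0211, 0.077, -4.6, 0.03) n 3 tx ty tz [-0.493 -0.002 -0.   ] then turn total -0.0
```

send_rows(steps=[{"tx": 0,"ty": 0,"tz": 0,"turn": 0.8,"grip": 1},{"tx": 0,"ty": 0,"tz": 0,"turn": 0.8,"grip": 1},{"tx": 0,"ty": 0,"tz": 0,"turn": 0.65,"grip": 1},{"tx": -0.43,"ty": -0.62,"tz": 0,"turn": 0,"grip": 1},{"tx": -0.43,"ty": -0.62,"tz": 0,"turn": 0,"grip": 1},{"tx": -0.43,"ty": -0.62,"tz": 0,"turn": 0,"grip": 1},{"tx": -0.43,"ty": -0.62,"tz": 0,"turn": 0,"grip": 1},{"tx": -0.43,"ty": -0.62,"tz": 0,"turn": 0,"grip": 1},{"tx": 0,"ty": 0,"tz": 0,"turn": 0,"grip": 1}])

```text
time: 9.28
position: [0.7177, 0.0182, 0.2536]
tool_rot: [-3.08, 0.601, -0.004]
ft_force: [0.7, 0.9, -0.2]
grip_width: 0.998
grip_force: 0.0
```

Run:
```python
from h import *
plan([(.718,.0,.2536,-23),(.718,.0,.072,-23)])
```

```text
now [0.7177 0.0182 0.2536] -22.08
(0.718, 0.0, 0.2536, -23) n 1 tx ty tz [ 0.119  0.28  -0.   ] then turn total 0.12
(0.718, 0.0, 0.072, -23) n 4 tx ty tz [ 0.    -0.     0.757] then turn total -0.0
```

send_rows(steps=[{"tx": 0.12,"ty": 0.28,"tz": 0.5,"turn": 0.12,"grip": 0.6},{"tx": 0,"ty": 0,"tz": 0.8,"turn": 0,"grip": 0.6},{"tx": 0,"ty": 0,"tz": 0.8,"turn": 0,"grip": 0.6},{"tx": 0,"ty": 0,"tz": 0.6,"turn": 0,"grip": 0.6},{"tx": 0,"ty": 0,"tz": 0.33,"turn": 0,"grip": 0.6},{"tx": 0,"ty": 0,"tz": 0,"turn": 0,"grip": 0},{"tx": 0,"ty": 0,"tz": 0,"turn": 0,"grip": 0},{"tx": 0,"ty": 0,"tz": 0,"turn": 0,"grip": 0},{"tx": 0,"ty": 0,"tz": 0,"turn": 0,"grip": 0},{"tx": 0,"ty": 0,"tz": 0,"turn": 0,"grip": 0},{"tx": 0,"ty": 0,"tz": 0,"turn": 0,"grip": 0},{"tx": 0,"ty": 0,"tz": 0,"turn": 0,"grip": 0}], newtons=60)

```text
time: 10.78
position: [0.7202, -0.0057, 0.0705]
tool_rot: [-3.073, 0.639, -0.006]
ft_force: [1.7, 5.0, 5.9]
grip_width: 0.138
grip_force: 60.0
```

send_rows(steps=[{"tx": 0,"ty": 0,"tz": -0.1,"turn": 0,"grip": 0},{"tx": 0.08,"ty": 0.05,"tz": 0,"turn": -0.4,"grip": 0},{"tx": 0.08,"ty": 0.05,"tz": 0,"turn": -0.4,"grip": 0},{"tx": 0.08,"ty": 0.05,"tz": 0,"turn": -0.4,"grip": 0},{"tx": 0.08,"ty": 0.05,"tz": 0,"turn": -0.4,"grip": 0},{"tx": 0.08,"ty": 0.05,"tz": 0,"turn": -0.4,"grip": 0},{"tx": 0,"ty": 0.05,"tz": 0,"turn": -0.36,"grip": 0},{"tx": 0,"ty": 0,"tz": 0,"turn": 0,"grip": 0}])

```text
time: 11.78
position: [0.7352, -0.0342, 0.0729]
tool_rot: [3.137, -0.132, -0.006]
ft_force: [-0.1, 0.3, -2.8]
grip_width: 0.13
grip_force: 60.0
```

Run:
```python
from h import *
s=pose()[2];print(s["grip_width"],s["grip_force"],s["ft_force"])
plan([(.735,-.0285,.075,-4.6),(.6446+.002,-.0211,.075,-4.6,.025)])
```

```text
0.13034344716593793 59.98855811543763 [-0.10246336  0.3485556  -2.75171819]
now [ 0.7352 -0.0342  0.0729] -4.8
(0.735, -0.0285, 0.075, -4.6) n 1 tx ty tz [-0.011 -0.094 -0.035] then turn total -0.03
(0.6466, -0.0211, 0.075, -4.6, 0.025) n 4 tx ty tz [-0.37  -0.001 -0.   ] then turn total -0.0
```

send_rows(steps=[{"tx": 0,"ty": -0.09,"tz": -0.02,"turn": 0,"grip": 0},{"tx": -0.2,"ty": 0,"tz": 0,"turn": 0,"grip": 0},{"tx": -0.3,"ty": 0,"tz": 0,"turn": 0,"grip": 0},{"tx": -0.3,"ty": 0,"tz": 0,"turn": 0,"grip": 0},{"tx": -0.3,"ty": 0,"tz": 0,"turn": 0,"grip": 0},{"tx": -0.2,"ty": 0,"tz": 0,"turn": 0,"grip": 0},{"tx": -0.18,"ty": 0,"tz": 0,"turn": 0,"grip": 0},{"tx": 0,"ty": 0,"tz": 0,"turn": 0,"grip": 0}])

```text
time: 12.78
position: [0.6479, -0.0194, 0.0759]
tool_rot: [3.138, -0.128, -0.0]
ft_force: [0.5, 0.1, -2.7]
grip_width: 0.134
grip_force: 60.0
```

Run:
```python
from h import *
p,y,st=pose();print(p.round(4),np.degrees(y),st["grip_width"],st["ft_force"])
t,s=grab("top",4),grab("scene",4)
sheet("e.png",(0,0,crop(s,215,325,195,315,4)),(445,0,crop(t,240,310,130,220,5)))
```

```text
[ 0.6479 -0.0194  0.0759] -4.669711002954313 0.13418015829770244 [ 0.53001867  0.07418838 -2.6867215 ]
```

View pics/e.png

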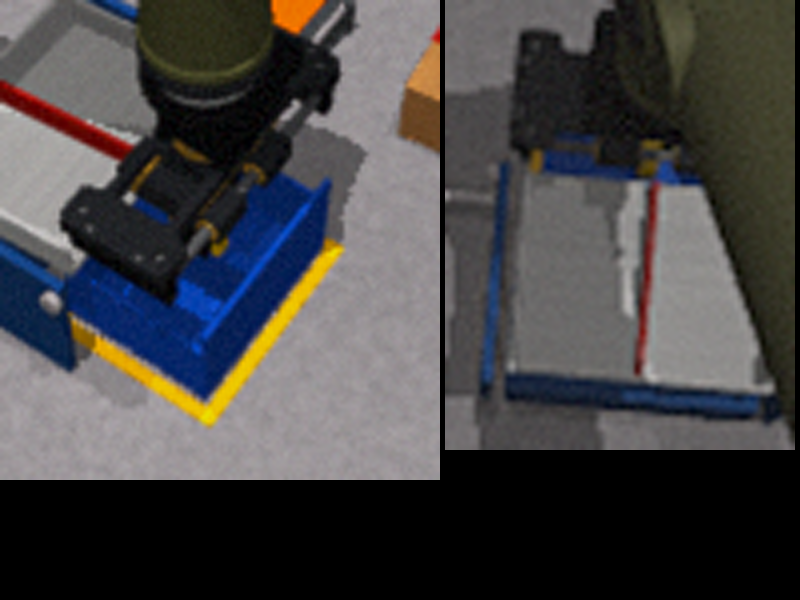

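send_rows(steps=[{"tx": -0.03,"ty": 0.02,"tz": 0.07,"turn": 0,"grip": 0},{"tx": 0,"ty": 0,"tz": 0.03,"turn": 0,"grip": 0},{"tx": 0,"ty": 0,"tz": 0,"turn": 0,"grip": 0},{"tx": 0,"ty": 0,"tz": 0,"turn": 0,"grip": 0.5},{"tx": 0,"ty": 0,"tz": 0,"turn": 0,"grip": 0.5},{"tx": 0,"ty": 0,"tz": 0,"turn": 0,"grip": 0.5},{"tx": 0,"ty": 0,"tz": 0,"turn": 0,"grip": 0.5},{"tx": 0,"ty": 0,"tz": -0.3,"turn": 0,"grip": 0.5},{"tx": 0,"ty": 0,"tz": -0.8,"turn": 0,"grip": 0.5},{"tx": 0,"ty": 0,"tz": -0.8,"turn": 0,"grip": 0.5}])

```text
time: 14.12
position: [0.6467, -0.0203, 0.1862]
tool_rot: [-3.139, 0.128, -0.001]
ft_force: [1.0, -0.2, -0.2]
grip_width: 0.498
grip_force: 0.0
```

```bash
cat > ov.py <<'E'
from h import *
import sys
x,y,a=map(float,sys.argv[1:4]); a=np.radians(a)
out=[]
for n,b,k in(("top",(340,395,160,230),7),("scene",(110,215,305,383),3.9)):
    d=load(n,0); im=crop(d,*b,k)
    def L(P,col):
        P=np.array(P,float); W=np.c_[P[:,:2]@np.array([[np.cos(a),np.sin(a)],[-np.sin(a),np.cos(a)]])+[x,y],P[:,2]+.004]
        u=(proj(d,W)-[b[0],b[2]]+.5)*k-.5; cv2.polylines(im,[np.int32(u).reshape(-1,1,2)],False,col,1)
    for s in(1,-1): L([(.055,s*.033,.036),(-.05,s*.033,.036),(-.05,s*.033,.0145)],(0,255,0))
    L([(-.05,-.033,.0145),(-.05,.033,.0145)],(0,255,0))
    for z in(.036,.091): L([(.046,-.01,z),(.068,-.01,z),(.068,.01,z),(.046,.01,z),(.046,-.01,z)],(255,0,255))
    out.append(im)
sheet("f.png",(0,0,out[0]),(390,0,out[1]))
E
python3 ov.py .525 -.326 4; python3 -c "
from h import *
plan([(.582,-.3215,.25,4)])"
```

```text
now [ 0.6467 -0.0203  0.1862] -4.67
(0.582, -0.3215, 0.25, 4) n 6 tx ty tz [-0.111  0.848 -0.177] then turn total -1.08
```

View pics/f.png

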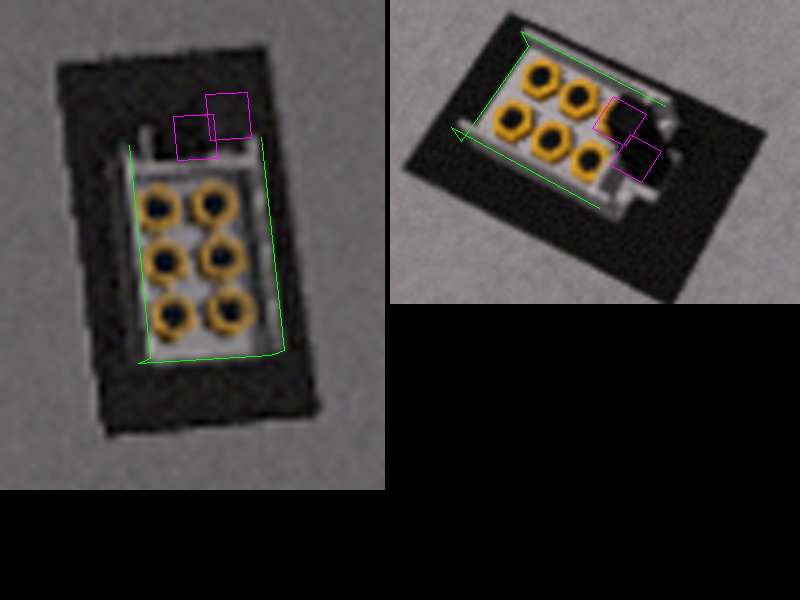

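send_rows(steps=[{"tx": -0.1,"ty": 0.84,"tz": -0.18,"turn": -0.18,"grip": 0.7},{"tx": -0.1,"ty": 0.84,"tz": -0.18,"turn": -0.18,"grip": 0.7},{"tx": -0.1,"ty": 0.84,"tz": -0.18,"turn": -0.18,"grip": 0.7},{"tx": -0.1,"ty": 0.84,"tz": -0.18,"turn": -0.18,"grip": 0.7},{"tx": -0.1,"ty": 0.84,"tz": -0.18,"turn": -0.18,"grip": 0.7},{"tx": -0.1,"ty": 0.84,"tz": -0.18,"turn": -0.18,"grip": 0.7},{"tx": 0,"ty": 0,"tz": 0,"turn": 0,"grip": 0.7}])

```text
time: 15.0
position: [0.6034, -0.3289, 0.2503]
tool_rot: [3.136, 0.094, 0.002]
ft_force: [-0.1, 0.3, -0.2]
grip_width: 0.705
grip_force: 0.0
```

Run:
```python
from h import *
plan([(.585,-.3205,.25,4),(.585,-.3205,.074,4)])
t=grab("top",5); 
# tote check: blue pixel presence
```

```text
now [ 0.6034 -0.3289  0.2503] 3.43
(0.585, -0.3205, 0.25, 4) n 1 tx ty tz [-0.298 -0.159  0.005] then turn total -0.07
(0.585, -0.3205, 0.074, 4) n 4 tx ty tz [0.    0.    0.733] then turn total -0.0
```

send_rows(steps=[{"tx": -0.3,"ty": -0.16,"tz": 0.3,"turn": -0.07,"grip": 0.7},{"tx": 0,"ty": 0,"tz": 0.8,"turn": 0,"grip": 0.7},{"tx": 0,"ty": 0,"tz": 0.8,"turn": 0,"grip": 0.7},{"tx": 0,"ty": 0,"tz": 0.6,"turn": 0,"grip": 0.7},{"tx": 0,"ty": 0,"tz": 0.43,"turn": 0,"grip": 0.7},{"tx": 0,"ty": 0,"tz": 0,"turn": 0,"grip": 0},{"tx": 0,"ty": 0,"tz": 0,"turn": 0,"grip": 0},{"tx": 0,"ty": 0,"tz": 0,"turn": 0,"grip": 0},{"tx": 0,"ty": 0,"tz": 0,"turn": 0,"grip": 0},{"tx": 0,"ty": 0,"tz": 0,"turn": 0,"grip": 0},{"tx": 0,"ty": 0,"tz": 0,"turn": 0,"grip": 0},{"tx": 0,"ty": 0,"tz": 0,"turn": 0,"grip": 0}], newtons=60)

```text
time: 16.55
position: [0.5869, -0.3144, 0.0737]
tool_rot: [3.138, 0.123, 0.002]
ft_force: [0.7, -3.1, 5.5]
grip_width: 0.226
grip_force: 59.6
```

send_rows(steps=[{"tx": 0,"ty": 0,"tz": 0,"turn": 0,"grip": 0},{"tx": 0,"ty": 0,"tz": -0.1,"turn": 0,"grip": 0},{"tx": 0,"ty": 0,"tz": -0.3,"turn": 0,"grip": 0},{"tx": 0,"ty": 0,"tz": -0.4,"turn": 0,"grip": 0},{"tx": 0,"ty": 0,"tz": -0.3,"turn": 0,"grip": 0},{"tx": 0,"ty": 0,"tz": 0,"turn": 0,"grip": 0}])

```text
time: 17.3
position: [0.5875, -0.3137, 0.1408]
tool_rot: [3.137, 0.124, 0.005]
ft_force: [-0.1, -0.9, -3.6]
grip_width: 0.228
grip_force: 59.6
```

```bash
cat >> h.py <<'E'
def brass(d,b,show=True):
    x0,x1,y0,y1=b;p=d["pixels"][y0:y1,x0:x1].astype(int); m=((p[...,0]-p[...,2]>60)&(p[...,0]-p[...,1]>15)&(p[...,1]-p[...,2]>20)).astype(np.uint8)
    k,l,st,c=cv2.connectedComponentsWithStats(m); return [((c[i]+[x0,y0]).round(1).tolist(),int(st[i,4])) for i in range(1,k) if st[i,4]>4]
E
python3 - <<'E'
from h import *
t,s=grab("top",6),grab("scene",6)
sheet("g.png",(0,0,crop(t,330,405,150,235,5)),(390,0,crop(s,105,215,285,383,3.7)))
p,y,st=pose();print(p.round(4),np.degrees(y),st["grip_width"],st["ft_force"],st["torque"])
print(brass(t,(340,395,160,230)),brass(s,(100,225,280,383)))
E
```

```text
[ 0.586  -0.3134  0.1383] 4.5206008721153195 0.2248892035312924 [ 0.33047773 -0.46127192 -4.07901425] [ 0.03833159 -0.16711902  0.01209498]
[([375.1, 185.9], 17), ([366.7, 187.4], 16), ([368.1, 194.1], 24), ([376.1, 193.4], 23), ([369.2, 202.0], 23), ([377.5, 201.4], 25)] [([139.1, 309.7], 11), ([156.1, 311.7], 18), ([142.8, 318.8], 6), ([131.2, 321.8], 17), ([144.2, 330.5], 51), ([163.0, 336.0], 9), ([156.5, 337.5], 10)]
```

View pics/g.png

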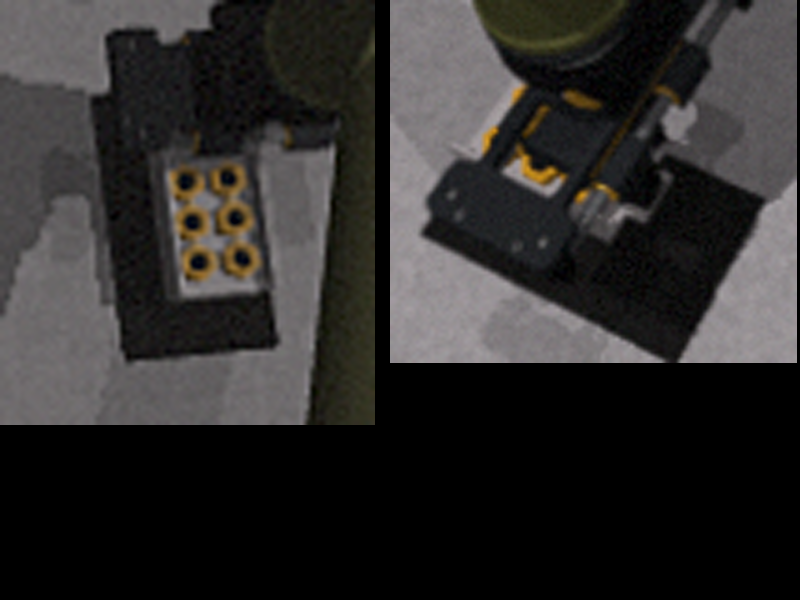

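Held level: the six nuts are still in the scoop (top crop, 185–240 × 180–262). I'll carry it gently to straddle the rib, mouth towards the back wall.

Run:
```python
from h import *
plan([(.586,-.3134,.212,4.5),(.635,-.0204,.212,-4.6,.03),(.612,-.0185,.199,-4.6,.01)])
```

```text
now [ 0.586  -0.3134  0.1383] 4.52
(0.586, -0.3134, 0.212, 4.5) n 2 tx ty tz [ 0.     0.    -0.614] then turn total 0.0
(0.635, -0.0204, 0.212, -4.6, 0.03) n 10 tx ty tz [ 0.12 -0.48 -0.  ] then turn total 1.14
(0.612, -0.0185, 0.199, -4.6, 0.01) n 3 tx ty tz [-0.128 -0.     0.072] then turn total -0.0
```

send_rows(steps=[{"tx": 0,"ty": 0,"tz": -0.3,"turn": 0,"grip": 0},{"tx": 0,"ty": -0.1,"tz": -0.5,"turn": 0,"grip": 0},{"tx": 0.05,"ty": -0.2,"tz": -0.42,"turn": 0,"grip": 0},{"tx": 0.08,"ty": -0.3,"tz": 0,"turn": 0,"grip": 0},{"tx": 0.1,"ty": -0.4,"tz": 0,"turn": 0,"grip": 0},{"tx": 0.12,"ty": -0.5,"tz": 0,"turn": 0,"grip": 0},{"tx": 0.13,"ty": -0.5,"tz": 0,"turn": 0,"grip": 0},{"tx": 0.13,"ty": -0.5,"tz": 0,"turn": 0,"grip": 0},{"tx": 0.13,"ty": -0.5,"tz": 0,"turn": 0,"grip": 0},{"tx": 0.13,"ty": -0.5,"tz": 0,"turn": 0,"grip": 0},{"tx": 0.12,"ty": -0.4,"tz": 0,"turn": 0,"grip": 0},{"tx": 0.1,"ty": -0.35,"tz": 0,"turn": 0,"grip": 0}])

```text
time: 18.9
position: [0.6304, -0.0509, 0.2102]
tool_rot: [-3.138, -0.128, 0.004]
ft_force: [-0.2, -0.3, -3.9]
grip_width: 0.227
grip_force: 59.6
```

send_rows(steps=[{"tx": 0.06,"ty": -0.3,"tz": 0,"turn": 0.1,"grip": 0},{"tx": 0.04,"ty": -0.15,"tz": 0,"turn": 0.2,"grip": 0},{"tx": 0,"ty": -0.1,"tz": 0,"turn": 0.3,"grip": 0},{"tx": 0,"ty": 0,"tz": 0,"turn": 0.3,"grip": 0},{"tx": 0,"ty": 0,"tz": 0,"turn": 0.2,"grip": 0},{"tx": 0,"ty": 0,"tz": 0,"turn": 0.04,"grip": 0},{"tx": 0,"ty": 0,"tz": 0,"turn": 0,"grip": 0}])

```text
time: 19.77
position: [0.635, -0.0206, 0.2116]
tool_rot: [3.139, -0.126, -0.001]
ft_force: [0.2, -1.1, -2.9]
grip_width: 0.224
grip_force: 59.6
```

```bash
cat >> h.py <<'E'
O=np.array([.5449,-.0130]);A=-.0805
def mach(P,h=None):
    P=np.atleast_2d(P)[:,:2]-O; return (P@np.array([[np.cos(A),-np.sin(A)],[np.sin(A),np.cos(A)]])*1000).round(0)
def nuts(tag,z=.1):
    t=grab("top",tag); b=brass(t,(235,325,140,235)); s=ctrl.get_state()
    print("t",s["time"],"tcp mach",mach(s["position"]),round(s["position"][2],4))
    for c,n in b: print(c,n,"floor",mach(onz(t,[c],z))[0],"scoop z.16",mach(onz(t,[c],.155))[0])
E
python3 - <<'E'
from h import *
nuts("7")
plan([(.612,-.0185,.199,-4.6,.01)])
E
```

```text
t 19.825 tcp mach [[91. -0.]] 0.2117
[258.2, 159.8] 22 floor [79. 75.] scoop z.16 [66. 76.]
[277.3, 167.0] 17 floor [61. 11.] scoop z.16 [49. 14.]
[287.4, 167.6] 15 floor [ 62. -22.] scoop z.16 [ 50. -17.]
[277.9, 174.1] 27 floor [38.  7.] scoop z.16 [27. 11.]
[286.8, 174.8] 25 floor [ 38. -22.] scoop z.16 [ 27. -17.]
[276.8, 182.5] 27 floor [10.  8.] scoop z.16 [-0. 12.]
[286.8, 183.2] 28 floor [ 11. -24.] scoop z.16 [  0. -19.]
now [ 0.6351 -0.0207  0.2117] -4.59
(0.612, -0.0185, 0.199, -4.6, 0.01) n 3 tx ty tz [-0.129 -0.002  0.071] then turn total 0.0
```

send_rows(steps=[{"tx": -0.06,"ty": -0.02,"tz": 0.06,"turn": 0,"grip": 0},{"tx": -0.1,"ty": -0.02,"tz": 0.06,"turn": 0,"grip": 0},{"tx": -0.1,"ty": 0,"tz": 0.06,"turn": 0,"grip": 0},{"tx": -0.1,"ty": 0,"tz": 0.03,"turn": 0,"grip": 0},{"tx": -0.04,"ty": 0,"tz": 0,"turn": 0,"grip": 0},{"tx": 0,"ty": 0,"tz": 0,"turn": 0,"grip": 0},{"tx": 1,"ty": 0,"tz": 0,"turn": 0,"grip": 0},{"tx": 0,"ty": 0,"tz": 0,"turn": 0,"grip": 0},{"tx": 0,"ty": 0,"tz": 0,"turn": 0,"grip": 0}])

```text
time: 20.95
position: [0.6714, -0.021, 0.1988]
tool_rot: [-3.138, 0.126, 0.002]
ft_force: [-0.1, 0.5, -2.7]
grip_width: 0.223
grip_force: 59.8
```

Run:
```python
from h import *
nuts("8")
```

```text
t 21.0 tcp mach [[126.   2.]] 0.1995
[258.8, 152.6] 41 floor [104.  75.] scoop z.16 [90. 76.]
[278.8, 159.3] 38 floor [87.  8.] scoop z.16 [74. 12.]
[287.8, 160.5] 40 floor [ 86. -22.] scoop z.16 [ 73. -17.]
[271.1, 189.6] 14 floor [-15.  25.] scoop z.16 [-24.  28.]
[285.9, 190.1] 29 floor [-12. -23.] scoop z.16 [-22. -18.]
```

Run:
```python
from h import *
t=load("top",8);p=t["pixels"].astype(int)
d=(p[...,0]-p[...,2])[162:208,255:312]
for r in range(0,46): print(162+r,''.join(' .:*#'[min(4,max(0,v//18))] for v in d[r]))
s=grab("scene",8);d=(s["pixels"].astype(int)[...,0]-s["pixels"].astype(int)[...,2])[190:285,180:290:1]
for r in range(0,95,2): print(190+r,''.join(' .:*#'[min(4,max(0,v//18))] for v in d[r]))
```

```text
162   *#:                :#*  :*: #*   *#             .. ....
163   *#:                :######: ##   *#        .     .. . .
164   .*.                 :####:  *#####:            . ..... 
165                         :.     *###*                  ...
166                                 ..               .     ..
167                                                         .
168                                                  .   ..  
169                                                      . ..
170                                                       . .
171                                                     .   .
172                                                       . .
173                                                          
174                                                      .   
175                                                       .. 
176                                                  .   .  .
177                                                          
178                                                          
179                                           
[... 6563 characters left out ...]
            :#####
274                                                                                                        ###### 
276                                                      ##*                                             :#####.  
278                                                      #####*                                         #####*    
280                                                       *#######                                    :#####      
282                                                          *#######.                               #####*       
284                                                             ########.                          *#####.
```

send_rows(steps=[{"tx": -0.1,"ty": 0,"tz": 0,"turn": 0,"grip": 0},{"tx": -0.2,"ty": 0,"tz": 0,"turn": 0,"grip": 0},{"tx": -0.3,"ty": 0,"tz": 0,"turn": 0,"grip": 0},{"tx": -0.4,"ty": 0,"tz": 0,"turn": 0,"grip": 0},{"tx": 1,"ty": 0,"tz": 0,"turn": 0,"grip": 0},{"tx": 0.2,"ty": 0,"tz": 0,"turn": 0,"grip": 0},{"tx": 0,"ty": 0,"tz": 0,"turn": 0,"grip": 0},{"tx": 0,"ty": 0,"tz": 0,"turn": 0,"grip": 0}])

```text
time: 22.05
position: [0.6826, -0.0219, 0.2001]
tool_rot: [3.139, -0.125, 0.0]
ft_force: [-0.3, -0.2, -2.3]
grip_width: 0.221
grip_force: 59.8
```

```bash
cat >> h.py <<'E'
def asc(d,x0,x1,y0,y1):
    d=(d["pixels"].astype(int)[...,0]-d["pixels"].astype(int)[...,2])[y0:y1,x0:x1]
    for r in range(y1-y0): print(y0+r,''.join(' .:*#'[min(4,max(0,v//18))] for v in d[r]))
E
python3 - <<'E'
from h import *
nuts("9");asc(load("top",9),255,305,148,207)
E
```

```text
t 22.1 tcp mach [[138.   2.]] 0.2001
[258.8, 152.7] 42 floor [103.  75.] scoop z.16 [89. 76.]
[287.9, 152.9] 15 floor [112. -20.] scoop z.16 [ 98. -15.]
[280.1, 157.2] 22 floor [95.  4.] scoop z.16 [81.  8.]
[283.3, 166.5] 49 floor [65. -9.] scoop z.16 [52. -4.]
[285.8, 190.1] 28 floor [-12. -23.] scoop z.16 [-22. -18.]
[270.6, 200.1] 10 floor [-49.  24.] scoop z.16 [-57.  27.]
148    *##                         .::.               
149    *##                        .::::.           . .
150    *#*                        ::  .:.             
151    *#:                        :.   **             
152    *#:                       .**   *#           . 
153    ##.                  .:*  .##**##*             
154    ##                 .***#:. .*###*.       .     
155   .##                 *#*..*#.  :*.              .
156   .##                 *#   *#:                    
157   .##                 *#   :*.                    
158   :#*                 *#*:.**.                    
159   :#*                 .#####*                  .  
160   :#*                   *#*.                      
161 
[... 1774 characters left out ...]
          #:   *###:                
194                         #:                        
195                         #:                        
196                        .#:                        
197                ..      .#.                        
198                **:     :#.                        
199                ***     :*.                        
200               .***     :*                         
201               .**:     *#                         
202               :**.     ##.                        
203               .**.     #*                         
204                        #:                         
205                        ..                         
206
```

send_rows(steps=[{"tx": -0.1,"ty": -0.1,"tz": 0,"turn": 0,"grip": 0},{"tx": -0.2,"ty": -0.2,"tz": 0,"turn": 0,"grip": 0},{"tx": -0.2,"ty": -0.2,"tz": 0,"turn": 0,"grip": 0},{"tx": -0.3,"ty": -0.1,"tz": 0,"turn": 0,"grip": 0},{"tx": -0.4,"ty": 0,"tz": 0,"turn": 0,"grip": 0},{"tx": 1,"ty": 0,"tz": 0,"turn": 0,"grip": 0},{"tx": 0.2,"ty": 0,"tz": 0,"turn": 0,"grip": 0},{"tx": 0,"ty": 0,"tz": 0,"turn": 0,"grip": 0},{"tx": 0,"ty": 0,"tz": 0,"turn": 0,"grip": 0}])

```text
time: 23.22
position: [0.6855, 0.0147, 0.1999]
tool_rot: [-3.139, 0.125, 0.0]
ft_force: [0.0, 1.0, -2.6]
grip_width: 0.222
grip_force: 59.8
```

Run:
```python
from h import *
nuts("10");asc(load("top",10),255,305,148,207)
```

```text
t 23.275 tcp mach [[138.  39.]] 0.2
[258.8, 152.1] 43 floor [105.  75.] scoop z.16 [91. 76.]
[275.4, 154.4] 27 floor [103.  20.] scoop z.16 [89. 24.]
[282.3, 158.8] 11 floor [90. -3.] scoop z.16 [77.  1.]
[272.8, 164.9] 52 floor [67. 26.] scoop z.16 [54. 29.]
[262.4, 184.0] 21 floor [ 1. 54.] scoop z.16 [-9. 56.]
[285.8, 190.1] 28 floor [-12. -23.] scoop z.16 [-22. -18.]
[270.9, 200.2] 16 floor [-50.  23.] scoop z.16 [-57.  26.]
148    *##                               .. ..........
149    *##                         .   .  . ... ......
150    *##              .          .  .  .... ... ....
151    *##            .****:       .    .  ...........
152    *#*           .##::*#.      .    .. . . . .....
153   .##:           *#.  .*:  .*     .    ...........
154   .##.           *#   .##  ::        ..   ........
155   .##.           :#*: *#*  :.   .      ...........
156   .#*             ######.  **         .. .........
157   .#*             .*##*.   ##        . . . .......
158   :#*          ..         .##    .   .  . .... ...
159   :#*       .:**#:        .#*         . ... ......
160   :
[... 1826 characters left out ...]
          #:   *###:                
194                         #:      .            .    
195                         #:                      . 
196                        .#:                       .
197                ::      .#.                       .
198               .###.    .#.                        
199                ###.    :*.                        
200               .###.    :*                         
201               :##*     **                         
202               :##:     **                         
203               :##:     #:                         
204                 .      *:                         
205                                                   
206
```

send_rows(steps=[{"tx": 0,"ty": 0.15,"tz": 0,"turn": 0,"grip": 0},{"tx": -0.1,"ty": 0.3,"tz": 0,"turn": 0,"grip": 0},{"tx": -0.2,"ty": 0.4,"tz": 0,"turn": 0,"grip": 0},{"tx": -0.2,"ty": 0.3,"tz": 0,"turn": 0,"grip": 0},{"tx": -0.3,"ty": 0.15,"tz": 0,"turn": 0,"grip": 0},{"tx": -0.4,"ty": 0,"tz": 0,"turn": 0,"grip": 0},{"tx": 1,"ty": 0,"tz": 0,"turn": 0,"grip": 0},{"tx": 0.2,"ty": 0,"tz": 0,"turn": 0,"grip": 0},{"tx": 0,"ty": 0,"tz": 0,"turn": 0,"grip": 0},{"tx": 0,"ty": 0,"tz": 0,"turn": 0,"grip": 0}])

```text
time: 24.52
position: [0.6793, -0.0644, 0.1999]
tool_rot: [3.139, -0.127, 0.0]
ft_force: [-0.5, 1.2, -2.0]
grip_width: 0.224
grip_force: 59.8
```

Run:
```python
from h import *
nuts("11");asc(load("top",11),255,312,148,207)
```

```text
t 24.575 tcp mach [[138. -40.]] 0.2
[258.8, 153.7] 49 floor [100.  75.] scoop z.16 [86. 76.]
[281.1, 158.0] 30 floor [92.  1.] scoop z.16 [79.  5.]
[301.2, 165.4] 27 floor [ 74. -67.] scoop z.16 [ 61. -60.]
[295.2, 174.5] 25 floor [ 42. -49.] scoop z.16 [ 30. -43.]
[262.0, 181.4] 5 floor [ 9. 56.] scoop z.16 [-1. 58.]
[261.4, 185.3] 9 floor [-4. 57.] scoop z.16 [-14.  59.]
[286.1, 189.9] 24 floor [-12. -24.] scoop z.16 [-21. -19.]
[294.0, 190.3] 25 floor [-10. -49.] scoop z.16 [-20. -43.]
[270.6, 200.1] 10 floor [-49.  24.] scoop z.16 [-57.  27.]
148    *##                                                   
149    *##                                                   
150    *##                                                   
151    ##*                                                   
152   .##*                    ::.                            
153   .##:                   :##*                            
154   .##.                   :##:                            
155   .##                    *##:                            
156   :##                    *##:                  
[... 2352 characters left out ...]
              
195                         *.                               
196                         *.                               
197                :.       *.                               
198                **:     .*.                               
199                ***     .:                                
200               .**:     .:                                
201               .**:     .:                                
202               :**.     ::                                
203               .**.     *:                                
204                        :.                                
205                                                          
206
```

send_rows(steps=[{"tx": -0.1,"ty": 0,"tz": 0,"turn": 0,"grip": 0},{"tx": -0.2,"ty": 0,"tz": 0,"turn": 0,"grip": 0},{"tx": -0.2,"ty": 0,"tz": 0,"turn": 0,"grip": 0},{"tx": -0.3,"ty": 0,"tz": 0,"turn": 0,"grip": 0},{"tx": -0.4,"ty": 0,"tz": 0,"turn": 0,"grip": 0},{"tx": 1,"ty": 0,"tz": 0,"turn": 0,"grip": 0},{"tx": 0.2,"ty": 0,"tz": 0,"turn": 0,"grip": 0},{"tx": 0,"ty": 0,"tz": 0,"turn": 0,"grip": 0},{"tx": 0,"ty": 0,"tz": 0,"turn": 0,"grip": 0}])

```text
time: 25.7
position: [0.6793, -0.0637, 0.2]
tool_rot: [3.139, -0.125, 0.0]
ft_force: [-0.1, -0.4, -2.8]
grip_width: 0.229
grip_force: 59.8
```

Run:
```python
from h import *
nuts("12");asc(load("top",12),255,312,152,207)
```

```text
t 25.75 tcp mach [[138. -40.]] 0.2001
[258.8, 153.7] 48 floor [100.  75.] scoop z.16 [86. 76.]
[281.1, 158.5] 28 floor [91.  1.] scoop z.16 [77.  5.]
[298.8, 170.7] 24 floor [ 56. -60.] scoop z.16 [ 44. -54.]
[261.5, 185.5] 10 floor [-5. 57.] scoop z.16 [-14.  59.]
[285.9, 190.0] 26 floor [-12. -23.] scoop z.16 [-21. -18.]
[293.9, 190.3] 26 floor [-11. -49.] scoop z.16 [-20. -43.]
[270.6, 200.1] 10 floor [-49.  24.] scoop z.16 [-57.  27.]
[296.2, 202.3] 22 floor [-49. -59.] scoop z.16 [-57. -53.]
152   .##*                    ::.                            
153   .##:                   :##*                            
154   .##.                   *##:                            
155   .##                    *##:                            
156   :##                    *##:                            
157   :##                    *##:                            
158   :##                    *##:                            
159   *##                   .###.                            
160   *##                   :*##:                            
161   ###                   :###        
[... 2098 characters left out ...]
                               
196                         *.                               
197                :..      *.                               
198                **:     .*.                               
199                **:     .:               **::.            
200               .**:     .:              *####:            
201               .**:     .:             :#* .#*            
202               :**.     ::             ##   :#:           
203               .:*.     ::             *#.  :#:           
204                        :.             .##:*#*            
205                                        *####.            
206                                         ....
```

send_rows(steps=[{"tx": 0,"ty": -0.15,"tz": 0,"turn": 0,"grip": 0},{"tx": -0.1,"ty": -0.3,"tz": 0,"turn": 0,"grip": 0},{"tx": -0.2,"ty": -0.4,"tz": 0,"turn": 0,"grip": 0},{"tx": -0.2,"ty": -0.3,"tz": 0,"turn": 0,"grip": 0},{"tx": -0.3,"ty": -0.2,"tz": 0,"turn": 0,"grip": 0},{"tx": -0.3,"ty": 0,"tz": 0,"turn": 0,"grip": 0},{"tx": 1,"ty": 0,"tz": 0,"turn": 0,"grip": 0},{"tx": 0.2,"ty": 0,"tz": 0,"turn": 0,"grip": 0},{"tx": 0,"ty": 0,"tz": 0,"turn": 0,"grip": 0},{"tx": 0,"ty": 0,"tz": 0,"turn": 0,"grip": 0}])

```text
time: 27.0
position: [0.6917, 0.0173, 0.2]
tool_rot: [-3.139, 0.124, -0.0]
ft_force: [-0.3, 0.5, -1.9]
grip_width: 0.219
grip_force: 59.8
```

Run:
```python
from h import *
nuts("13");asc(load("top",13),255,312,152,207)
```

```text
t 27.05 tcp mach [[144.  42.]] 0.2001
[258.7, 152.5] 38 floor [104.  76.] scoop z.16 [90. 76.]
[281.9, 158.1] 26 floor [92. -2.] scoop z.16 [79.  2.]
[262.4, 183.7] 19 floor [ 2. 55.] scoop z.16 [-8. 56.]
[275.0, 185.3] 29 floor [ 0. 13.] scoop z.16 [-10.  17.]
[285.8, 190.1] 28 floor [-12. -23.] scoop z.16 [-22. -18.]
[293.8, 190.3] 27 floor [-11. -49.] scoop z.16 [-20. -43.]
[270.9, 200.2] 16 floor [-50.  23.] scoop z.16 [-57.  26.]
[296.1, 202.3] 26 floor [-49. -59.] scoop z.16 [-57. -53.]
152    ##.                     .        . ...................
153   .##.                    .#*   .       .................
154   .##.                    .#*   .      . . . ............
155   .#*                     *##         .  .. .............
156   .#*                     *##    .. ..  ... .............
157   .#*                     *##    .     . . ... ..  ......
158   :#*                     *#*         .   .  ............
159   :#:                    .##:            ................
160   :#:                    .##*     .      ...  ...........
161   *#:                    .##.           
[... 2107 characters left out ...]
            ...   
196                         #:                        .  .. .
197                ::      .#.                      . . . ...
198               .##*.    .#.                           .. .
199               .###     :*.              **::          .  
200               :###     :*              #####:       ..  .
201               :##*     **             *#* .#*       . ...
202               :##:     **             ##   :#:           
203               :##:     #:             *#.  *#:       . . 
204                 .      *:             .##:*#*         .. 
205                        ..              *####.            
206                                          ...            .
```

Run:
```python
from h import *
plan([(.59,-.318,.215,4.5,.045),(.59,-.318,.0745,4.5)])
```

```text
now [0.6917 0.017  0.2001] -4.55
(0.59, -0.318, 0.215, 4.5, 0.045) n 8 tx ty tz [-0.156  0.712 -0.031] then turn total -1.13
(0.59, -0.318, 0.0745, 4.5) n 3 tx ty tz [0.    0.    0.781] then turn total -0.0
```

send_rows(steps=[{"tx": 0,"ty": 0.3,"tz": -0.25,"turn": 0,"grip": 0},{"tx": -0.15,"ty": 0.7,"tz": 0,"turn": 0,"grip": 0},{"tx": -0.15,"ty": 0.7,"tz": 0,"turn": 0,"grip": 0},{"tx": -0.15,"ty": 0.7,"tz": 0,"turn": 0,"grip": 0},{"tx": -0.2,"ty": 0.7,"tz": 0,"turn": 0,"grip": 0},{"tx": -0.2,"ty": 0.7,"tz": 0,"turn": 0,"grip": 0},{"tx": -0.2,"ty": 0.7,"tz": 0,"turn": 0,"grip": 0},{"tx": -0.2,"ty": 0.7,"tz": 0,"turn": 0,"grip": 0},{"tx": 0,"ty": 0.5,"tz": 0,"turn": -0.4,"grip": 0},{"tx": 0,"ty": 0,"tz": 0,"turn": -0.4,"grip": 0},{"tx": 0,"ty": 0,"tz": 0,"turn": -0.33,"grip": 0},{"tx": 0,"ty": 0,"tz": 0,"turn": 0,"grip": 0}])

```text
time: 28.55
position: [0.5895, -0.3202, 0.2158]
tool_rot: [3.138, 0.118, 0.001]
ft_force: [-0.5, -0.9, -2.1]
grip_width: 0.224
grip_force: 59.8
```

Run:
```python
from h import *
plan([(.59,-.318,.09,4.5,.045),(.59,-.318,.074,4.5)])
```

```text
now [ 0.5895 -0.3202  0.2158] 4.31
(0.59, -0.318, 0.09, 4.5, 0.045) n 3 tx ty tz [ 0.003 -0.012  0.699] then turn total -0.02
(0.59, -0.318, 0.074, 4.5) n 1 tx ty tz [0.    0.    0.267] then turn total -0.0
```

send_rows(steps=[{"tx": 0,"ty": 0,"tz": 0.5,"turn": 0,"grip": 0},{"tx": 0,"ty": 0,"tz": 0.7,"turn": 0,"grip": 0},{"tx": 0,"ty": 0,"tz": 0.6,"turn": 0,"grip": 0},{"tx": 0,"ty": 0,"tz": 0.3,"turn": 0,"grip": 0},{"tx": 0,"ty": 0,"tz": 0.15,"turn": 0,"grip": 0},{"tx": 0,"ty": 0,"tz": 0.08,"turn": 0,"grip": 0},{"tx": 0,"ty": 0,"tz": 0.04,"turn": 0,"grip": 0},{"tx": 0,"ty": 0,"tz": 0,"turn": 0,"grip": 0}])

```text
time: 29.55
position: [0.591, -0.3191, 0.0737]
tool_rot: [3.138, 0.122, 0.003]
ft_force: [-0.4, 0.4, 2.7]
grip_width: 0.225
grip_force: 59.8
```

send_rows(steps=[{"tx": 0,"ty": 0,"tz": 0,"turn": 0,"grip": 0.6},{"tx": 0,"ty": 0,"tz": 0,"turn": 0,"grip": 0.6},{"tx": 0,"ty": 0,"tz": 0,"turn": 0,"grip": 0.6},{"tx": 0,"ty": 0,"tz": 0,"turn": 0,"grip": 0.6},{"tx": 0,"ty": 0,"tz": -0.3,"turn": 0,"grip": 0.6},{"tx": 0,"ty": 0,"tz": -0.9,"turn": 0,"grip": 0},{"tx": 0,"ty": 0,"tz": -0.9,"turn": 0,"grip": 0},{"tx": 0,"ty": 0,"tz": -0.9,"turn": 0,"grip": 0}])

```text
time: 30.55
position: [0.5903, -0.3185, 0.2555]
tool_rot: [3.138, 0.122, 0.002]
ft_force: [0.5, -0.5, 0.5]
grip_width: 0.341
grip_force: 0.0
```

Run:
```python
from h import *
t=grab("top",14);print(pose()[0])
p=t["pixels"][155:235,335:400].astype(int); g=p.sum(2)//3
for r in range(0,80,2): print(155+r,''.join('@#*:. '[min(5,v//28)] for v in g[r]))
# pedal orange corners in both original views
for n,b in(("top",(200,240,155,205)),("scene",(255,310,170,220))):
    d=load(n,0);x0,x1,y0,y1=b;p=d["pixels"][y0:y1,x0:x1].astype(int);m=((p[...,0]-p[...,2]>80)).astype(np.uint8)
    c=cv2.findContours(m,0,1)[0];c=max(c,key=cv2.contourArea); q=cv2.approxPolyDP(c,4,True).reshape(-1,2)+[x0,y0];print(n,m.sum(),q.tolist())
    for z in(.05,.065): print(z,mach(onz(d,q,z)).tolist())
```

```text
[ 0.59342549 -0.31945249  0.2643791 ]
155 ::::::::::::::::::::::::::::.@@#@@@@#@@@#@@@#@@@@@@@@@@@@@@@@@@@@
157 :..::::::::::::::::::::::::::#@@##@#@#@@#@#@@##@@@@@@@@@@@@@@@@@@
159 :::.:::::::::::::::::::::::::#@@#####@@#@@##@@@@@@@@@@@@@@@@@@@@@
161 ::::::::::::::::::::.::::::..*@@@##@@@@@####@#@@@@@@@@@@@@@@@@@@@
163 :::::::::::::::::::::::::::..:@@##@#@###@#@@@@@@@@@@@@@@@@@@@@@@@
165 :::::::.::.::::::::::..:**:***@@@######@@#@@@###@@@@@@@@@@@@@@###
167 *******:::::******************@@#@####@#@@####@@@@@@@@@@@@@@@@***
169 *************#@@@@@@@@@@@@@@@@@@@@#@#@###@#####@@@@#@@@#@######**
171 *************#@@@@@@@@##@@@@@@@@@@@@@@@@@@@###@@@@@@@@@#*:...::.:
173 *************#@@#@@@@@@#@@@@#@@@@@@@@@@@@@@@****::::::..:::::::::
175 **************#@@@@@@@###@@@@@@@@@@@@#@@@#@@*:::::.:::::::::::.::
177 *************:@@@@@@@@@@@#*#@@@@@@@@@@@@@@@@#::::::::::::::::::::
179 **************#@@#@@@@@#@#:#@@@@@@@@@###***@@::::::::::::::::::::
181 **************#@@@@@@##***:#@@@@@@#:::***.:@@*:::::::::::::::::::
183 ***************@@@@@@##*********#*##*####*:@@#:::::::::::::::::::
185 ******#*
[... 1427 characters left out ...]
::::::::::.:.:::::::.::::::..:
227 ::::.:::::::::::::.::::::::::::::::::::::::::::::::::::::.::.:..:
229 :::::..::.::.::::::::::::::::::::::::::::::::::::::..::::::::::::
231 ::::::.::...:::::.:::::::::::::::::::::::::::::::::::::..::::::::
233 ::.::::::::::::::::::::::::::::::::::::::::::::..::::::::::::.::.
top 422 [[212, 167], [209, 188], [227, 190], [230, 170]]
0.05 [[52.0, 227.0], [-21.0, 230.0], [-22.0, 169.0], [47.0, 166.0]]
0.065 [[48.0, 226.0], [-23.0, 228.0], [-24.0, 168.0], [44.0, 165.0]]
scene 581 [[274, 176], [262, 190], [284, 208], [296, 193]]
0.05 [[-36.0, 246.0], [-34.0, 180.0], [56.0, 161.0], [54.0, 227.0]]
0.065 [[-29.0, 235.0], [-26.0, 170.0], [62.0, 151.0], [60.0, 216.0]]
```

Run:
```python
from h import *
p,y,_=pose(); q=np.array([.559,.186,.2]); d=(q-p)/10; print(p,np.degrees(y))
for i in range(10):
    a=y+np.radians(8)*i; print({"tx":round((np.cos(a)*d[0]+np.sin(a)*d[1])/.06,2),"ty":round((np.sin(a)*d[0]-np.cos(a)*d[1])/.06,2)},round(-d[2]/.06,2))
```

```text
[ 0.59342549 -0.31945249  0.2643791 ] 4.438382203249068
{'tx': np.float64(0.01), 'ty': np.float64(-0.84)} 0.11
{'tx': np.float64(0.13), 'ty': np.float64(-0.84)} 0.11
{'tx': np.float64(0.24), 'ty': np.float64(-0.81)} 0.11
{'tx': np.float64(0.35), 'ty': np.float64(-0.77)} 0.11
{'tx': np.float64(0.45), 'ty': np.float64(-0.71)} 0.11
{'tx': np.float64(0.55), 'ty': np.float64(-0.64)} 0.11
{'tx': np.float64(0.63), 'ty': np.float64(-0.56)} 0.11
{'tx': np.float64(0.7), 'ty': np.float64(-0.47)} 0.11
{'tx': np.float64(0.76), 'ty': np.float64(-0.36)} 0.11
{'tx': np.float64(0.81), 'ty': np.float64(-0.25)} 0.11
```

send_rows(steps=[{"tx": 0.01,"ty": -0.84,"tz": 0,"turn": -1,"grip": 0},{"tx": 0.13,"ty": -0.84,"tz": 0,"turn": -1,"grip": 0},{"tx": 0.24,"ty": -0.81,"tz": 0,"turn": -1,"grip": 0},{"tx": 0.35,"ty": -0.77,"tz": 0,"turn": -1,"grip": 0},{"tx": 0.45,"ty": -0.71,"tz": 0,"turn": -1,"grip": 0},{"tx": 0.55,"ty": -0.64,"tz": 0,"turn": -1,"grip": 0},{"tx": 0.63,"ty": -0.56,"tz": 0,"turn": -1,"grip": 0},{"tx": 0.7,"ty": -0.47,"tz": 0.2,"turn": -1,"grip": 0},{"tx": 0.76,"ty": -0.36,"tz": 0.4,"turn": -1,"grip": 0},{"tx": 0.81,"ty": -0.25,"tz": 0.4,"turn": -1,"grip": 0},{"tx": 0,"ty": 0,"tz": 0,"turn": 0,"grip": 0}], newtons=30)

```text
time: 31.98
position: [0.5529, 0.192, 0.1916]
tool_rot: [-2.314, -2.12, 0.0]
ft_force: [0.0, -1.0, 0.0]
grip_width: 0.004
grip_force: 0.0
```

Run:
```python
from h import *
plan([(.559,.186,.1,85.4),(.559,.186,.085,85.4)]); print(pose()[2]["grip_width"])
t=grab("top",15); print(brass(t,(255,310,178,208))); asc(t,255,312,178,206)
```

```text
now [0.5529 0.192  0.1916] 85.0
(0.559, 0.186, 0.1, 85.4) n 2 tx ty tz [-0.045  0.055  0.763] then turn total -0.05
(0.559, 0.186, 0.085, 85.4) n 1 tx ty tz [0.   0.   0.25] then turn total -0.0
0.0040285352097765535
[([262.6, 183.5], 15), ([274.5, 185.3], 25), ([286.1, 190.0], 25), ([293.8, 190.4], 25), ([296.0, 202.2], 20)]
178                          **.                             
179                          #*                              
180       .:.                #*                              
181      :###:               #:                              
182 .   *#*:*#*       :**:.  #:                              
183 .  .##   *#      :#####. #:                              
184  . .::   *#     .##  :#* #:                              
185 .   .:..:##     .#:   ** #:                              
186 . .  .*##*.      #*  .##.#.            .                 
187  ..   :#:        ##**##:.#.  :***:   .:#:                
188 .....            .*##*. :#. :##*##. :#*##*.              
189 . .  .              .   *#  *#   #*.*#  :#*              
190  ....                   
[... 251 characters left out ...]
           ::.                
195 ...... .  ..            #:                               
196 ...... . .              #:                               
197 .......... ..  ...     .#:                               
198 ..... .......  .##.    :#.                               
199 ...........     :*     :*.              :*::             
200 ...... .. ....  ..     :*              *####:            
201 ..............         **.            *#* .**            
202 .............  ...     #*             ##   :#:           
203 ............... .      #:             *#.  *#:           
204 ................ .     *:             .##:*#*            
205 ....... ...... . .      .              :####.
```

send_rows(steps=[{"tx": -0.05,"ty": 0.05,"tz": 0.4,"turn": -0.05,"grip": 0},{"tx": 0,"ty": 0,"tz": 0.6,"turn": 0,"grip": 0},{"tx": 0,"ty": 0,"tz": 0.4,"turn": 0,"grip": 0},{"tx": 0,"ty": 0,"tz": 0.15,"turn": 0,"grip": 0},{"tx": 0,"ty": 0,"tz": 0,"turn": 0,"grip": 0}])

```text
time: 32.65
position: [0.5592, 0.1822, 0.0997]
tool_rot: [2.321, 2.116, 0.0]
ft_force: [0.1, 0.1, 0.5]
grip_width: 0.001
grip_force: 0.0
```

send_rows(steps=[{"tx": 0,"ty": 0,"tz": 0.15,"turn": 0,"grip": 0},{"tx": 0,"ty": 0,"tz": 0.05,"turn": 0,"grip": 0},{"tx": 0,"ty": 0,"tz": 0.05,"turn": 0,"grip": 0},{"tx": 0,"ty": 0,"tz": 0.05,"turn": 0,"grip": 0},{"tx": 0,"ty": 0,"tz": 0.05,"turn": 0,"grip": 0},{"tx": 0,"ty": 0,"tz": 0.05,"turn": 0,"grip": 0},{"tx": 0,"ty": 0,"tz": 0.05,"turn": 0,"grip": 0},{"tx": 0,"ty": 0,"tz": 0.05,"turn": 0,"grip": 0},{"tx": 0,"ty": 0,"tz": 0.06,"turn": 0,"grip": 0},{"tx": 0,"ty": 0,"tz": 0.06,"turn": 0,"grip": 0},{"tx": 0,"ty": 0,"tz": 0.06,"turn": 0,"grip": 0},{"tx": 0,"ty": 0,"tz": 0.06,"turn": 0,"grip": 0}])

```text
time: 34.15
position: [0.554, 0.1845, 0.0559]
tool_rot: [-2.314, -2.118, 0.012]
ft_force: [-13.2, -1.7, 18.4]
grip_width: 0.008
grip_force: 9.0
```

Run:
```python
from h import *
s=pose()[2];print(s["time"],s["position"],s["ft_force"])
```

```text
34.15 [0.55400496 0.18451194 0.0558558 ] [-13.15788818  -1.70108142  18.43034086]
```

send_rows(steps=[{"tx": 0,"ty": 0,"tz": 0.05,"turn": 0,"grip": 0},{"tx": 0,"ty": 0,"tz": 0.05,"turn": 0,"grip": 0},{"tx": 0,"ty": 0,"tz": 0.05,"turn": 0,"grip": 0},{"tx": 0,"ty": 0,"tz": 0,"turn": 0,"grip": 0},{"tx": 0,"ty": 0,"tz": 0,"turn": 0,"grip": 0}])

```text
time: 34.78
position: [0.5537, 0.1847, 0.052]
tool_rot: [-2.316, -2.12, 0.017]
ft_force: [-27.1, -8.6, 55.2]
grip_width: 0.004
grip_force: 27.7
```

Run:
```python
from h import *
t=grab("top",16);s=pose()[2];print(s["time"],s["position"],s["ft_force"])
print(brass(t,(250,312,140,208)));asc(t,255,312,140,206)
```

```text
34.825 [0.55372779 0.18475696 0.05208914] [-27.93210923  -9.44595599  54.97402482]
[([258.7, 153.8], 36), ([266.1, 150.4], 14), ([273.5, 155.5], 12), ([285.5, 160.0], 14), ([296.6, 159.1], 17)]
140                                                          
141                                                          
142                                                          
143     ##*                                                  
144    :##:                                                  
145    :##                                                   
146    :##                                                   
147    *##     .                                   :#        
148    *##    *##                                  .#        
149    :#*    *##                                   #        
150    *#*    *##                                  .#        
151    ##:    *##                                  :#        
152    ##.    *##             **.                  :*        
153   .##.    *#:            *###                  :#        
154   .##           ....::   ####     
[... 2455 characters left out ...]
...                                             
195 ........ .. .  .                                         
196 ........ ..... .                                         
197 ...... ..                                                
198 .................                                        
199  ............ . . ..                                     
200 .............. . .  .                                    
201 .......... ....   ...                                    
202 .. ............... . .  .                                
203 ....... .......... .. . .                                
204 ......... ............ .  .                              
205 . ...................  .. .
```

send_rows(steps=[{"tx": 0,"ty": 0,"tz": -0.03,"turn": 0,"grip": 0},{"tx": 0,"ty": 0,"tz": 0,"turn": 0,"grip": 0},{"tx": 0,"ty": 0,"tz": 0,"turn": 0,"grip": 0},{"tx": 0,"ty": 0,"tz": 0,"turn": 0,"grip": 0},{"tx": 0,"ty": 0,"tz": 0,"turn": 0,"grip": 0},{"tx": 0,"ty": 0,"tz": 0,"turn": 0,"grip": 0},{"tx": 0,"ty": 0,"tz": 0,"turn": 0,"grip": 0},{"tx": 0,"ty": 0,"tz": 0,"turn": 0,"grip": 0}])

```text
time: 35.83
position: [0.5537, 0.1847, 0.0524]
tool_rot: [-2.316, -2.12, 0.015]
ft_force: [-23.9, -6.7, 45.6]
grip_width: 0.002
grip_force: 22.5
```

send_rows(steps=[{"tx": 0,"ty": 0,"tz": -0.1,"turn": 0,"grip": 0},{"tx": 0,"ty": 0,"tz": -0.1,"turn": 0,"grip": 0},{"tx": 0,"ty": 0,"tz": -0.1,"turn": 0,"grip": 0},{"tx": 0,"ty": 0,"tz": -0.1,"turn": 0,"grip": 0},{"tx": 0,"ty": 0,"tz": -0.1,"turn": 0,"grip": 0},{"tx": 0,"ty": 0,"tz": -0.1,"turn": 0,"grip": 0},{"tx": 0,"ty": 0,"tz": -0.1,"turn": 0,"grip": 0},{"tx": 0,"ty": 0,"tz": -0.2,"turn": 0,"grip": 0},{"tx": 0,"ty": 0,"tz": -0.5,"turn": 0,"grip": 0},{"tx": 0,"ty": -0.5,"tz": -0.8,"turn": 0,"grip": 0},{"tx": 0.7,"ty": 0,"tz": -0.6,"turn": 0,"grip": 0},{"tx": 0.7,"ty": 0,"tz": 0,"turn": 0,"grip": 0}])

```text
time: 37.33
position: [0.538, 0.2703, 0.2197]
tool_rot: [2.32, 2.113, 0.008]
ft_force: [0.3, 0.6, -0.3]
grip_width: 0.006
grip_force: 0.0
```

Run:
```python
from h import *
s=pose()[2];print(s["time"],s["position"],s["ft_force"])
t,sc=grab("top",17),grab("scene",17)
sheet("z.png",(0,0,crop(sc,180,310,170,305,3.3)),(435,0,crop(t,200,320,125,225,3)),(435,310,crop(t,330,400,155,235,3)))
```

```text
37.325 [0.53799238 0.27029709 0.21965472] [ 0.27370258  0.60521469 -0.28258004]
```

View pics/z.png

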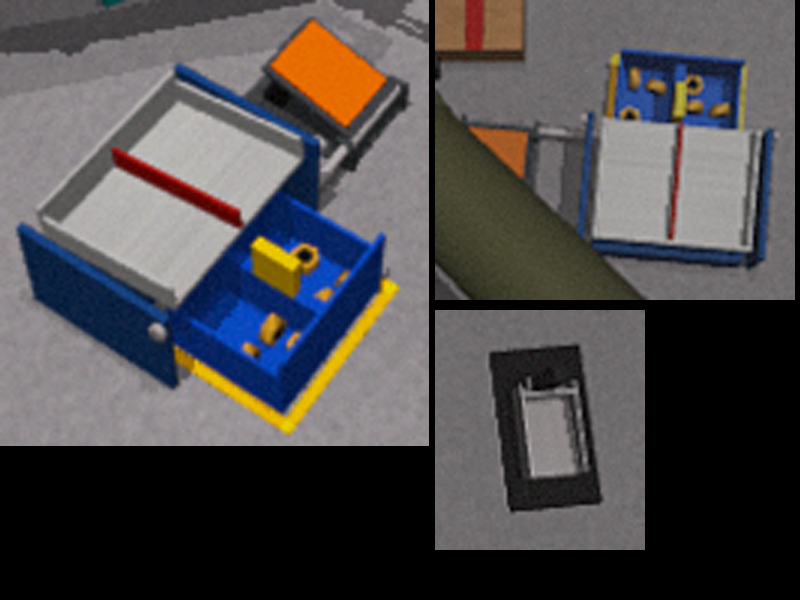

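The last picture shows the pan empty and the six nuts in the tote, three per pocket: top crop at (635,77), (655,87), (630,115) and (693,83), (693,105), (720,108). The pedal is up, the scoop is on its mat and the robot is clear.

send_rows(steps=[{"tx": 0,"ty": 0,"tz": 0,"turn": 0,"grip": 0},{"tx": 0,"ty": 0,"tz": 0,"turn": 0,"grip": 0},{"tx": 0,"ty": 0,"tz": 0,"turn": 0,"grip": 0},{"tx": 0,"ty": 0,"tz": 0,"turn": 0,"grip": 0}])

```text
time: 37.92
position: [0.5364, 0.2687, 0.2154]
tool_rot: [2.32, 2.117, -0.001]
ft_force: [0.3, 0.2, 0.1]
grip_width: 0.007
grip_force: 0.0
```

```bash
python3 -c "
from bench import ctrl
print(ctrl.close_job())"
```

```text
the job is handed in; nothing more can be done
None
```

I handed the job in at about 38 s, verdict not shown: the last picture shows the tote in the outline with three nuts in each pocket, the scoop on its mat and the pedal back up; the tote slipped from the grip once on the way and was regrasped.

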